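# Spin the coolant off the guide bushes

## Robot

A 6-joint arm with a two-finger parallel gripper is mounted at the origin on the work surface. World frame = base frame: x ahead of the robot, y to its left, z up, the work surface at z = 0. Lengths are in m, angles in rad, forces in N, time in s.
With the tool pointing down it reaches from about 0.2 to 0.875 m from the base axis. Payload 3.4 kg.
Tool frame: the origin (TCP) lies midway between the tips of the shut fingers; the grasp point (between the pads) lies 19 mm behind it (grasp_offset is the distance from the TCP to the grasp point, in m); z points along the fingers, y is the line along which they close (so a half turn about z gives the same grasp; the last joint's range is limited). The gripper opens to 94 mm and grips with 3 to 60 N. Pads are 16 mm wide; open, the fingers measure 119 mm over their backs; the gripper's body (75 mm by 177 mm) begins 78 mm behind the grasp point.
Start: joints at [-1.426, 0.276, 1.505, -0, 1.361, -0.121], TCP at [0.151, -0.555, 0.205] pointing down, gripper open.
Joint ranges: [-2.89, 2.89], [-0.75, 2.08], [0.22, 2.7], [-1.18, 4.32], [0.11, 2.71], [-2.7, 2.7]. Speed limits (rad/s): [2.57, 2.57, 3.14, 3.14, 3.14, 3.14].

## Interface

Orientations are given as [roll, pitch, yaw] about the fixed x, y, z axes, in that order (R = Rz(yaw) Ry(pitch) Rx(roll)).
In Python, from rig import state, read_camera, finish_job, grasp_offset gives the robot as it stands.
- The arm moves only by the shell command python3 -m pendant 'ROWS' [OPENING]. ROWS is JSON, a list of rows, each a list of 6 numbers: the shift along the world's x, y, z normalised to -1 to 1, where 1 is 150 mm, then the turn, a rotation vector about the world's x, y, z normalised to -1 to 1, where 1 is 0.5 rad. A call has exactly 5 rows; each row is the pose to reach, as a shift and turn from the pose commanded when the call began; what a row does not reach only later rows make up. A row lasts 1/10 s, in which the tool goes at most 50 mm and 8.59 degrees, less where a joint would pass 70% of its speed; a pose out of reach is approached as far as the arm can. A call with a number of a shift or a turn outside -1 to 1 is refused whole. A call with a gripper value outside its range is refused whole. OPENING is the opening, from 0 (shut) to 1 (fully open), set as the call begins (- or left out, the last holds). The fingers move at their own pace and stop on an object; the grip force is fixed at half the most. Time passes only in rows, so rows that repeat a pose let the fingers close, or fill a call up. It gives the time, the measured TCP pose, the force, the opening and the grip force at its end, in the units of the state.
- state(): the state, without advancing time (a new reading comes with each control period).
- read_camera(name): name is "side" or "top"; returns a dict with "frame" (480x640x3 uint8, red, green, blue), "range_z" (480x640 float32, m along the optical axis (not along the pixel's ray), 0 where there is no reading), "mtx" (3x3 intrinsics, pixels), "dist" ([k1, k2, p1, p2, k3] as OpenCV has them; the pictures are not rectified), "xyz" and "attitude" of the camera in the world. Camera axes: x right, y down, z forward; pixel columns grow to the right and rows downward; lengths in m; the calibration is good to about 2 mm. A picture is of the moment at which its call begins.
- finish_job(): hands the job in; it is judged then, once.
The state is a dict: "t": time; "q": joint angles; "dq": joint speeds; "tau": joint torques, N m; "eef_pos": TCP position; "eef_rot": TCP orientation; "contact_force": force on the tool from outside, world axes, zero at the start; "moment": the same for the moment, N m; "opening": finger opening in m; "finger_force": force on a finger pad.
Only numpy, scipy, OpenCV 4.12 (cv2) and the standard library are available. Lean on these libraries where they do the work, as an engineer would, in place of code of your own. Each camera call takes 0.05 s, during which the arm holds its last target. There are 200 camera calls.

## Task

Lift the lid off the hand spinner by its knob and lay it on the rubber mat, put every square-flanged guide bush from the bench into the drum, and set the lid back on so that it sits flush. Then turn the drum by its upright handle through at least one full turn, either way round, with the lid on. Finally lay the lid on the mat again, knob up, leaving the bushes in the drum; do not disturb the other things on the bench.

Things in the scene. Friction and masses are not known exactly. Their poses are not given: they have to be found in the camera images.
- drum (a joint): turning angle of the drum on its upright spindle, rad; 0 at the start, growing counter-clockwise seen from above, reading on past a full turn (6.28). It stays where it is left; about 3 N at the handle turns it.
- drum_floor (a point): centre of the drum's inner floor, on its axis (43 mm above the bench). The drum is an open round steel pot on a blue round stand bolted to the bench: 170 mm inside diameter, 4 mm wall, 90 mm deep inside.
- drum_rim (a point): centre of the drum's mouth at rim height (133 mm above the bench), on the drum's axis.
- handle (a point): grip point on the drum's upright handle, a round black free-spinning sleeve 22 mm in diameter and 52 mm tall, on its own steel post 115 mm from the drum's axis; the point is on the sleeve's axis, 20 mm below its top (top 190 mm above the bench). It goes round with the drum.
- lid: round aluminium lid, 190 mm in diameter, on the drum at the start. Origin: centre of its underside; z points up through the knob. Upwards from the origin: a round plug 156 mm in diameter and 8 mm high that enters the drum's mouth, a plate 6 mm thick (z 8 to 14 mm) that rests on the rim, and an upright black knob 26 mm in diameter (z 14 to 60 mm). 0.45 kg. Seated, its origin is 8 mm below the rim.
- mat: black rubber mat fixed on the bench to the robot's left, 260 x 260 x 4 mm; origin: centre of its underside.
- tin: small round tin, 54 mm in diameter, 55 mm high, standing among the bushes; origin: centre of its underside. Not to be disturbed.
- spacer: flat steel ring, 60 mm outside diameter, 22 mm high, among the bushes; origin: centre of its underside. Not to be disturbed.
- mallet: hammer lying at the far side of the bench. Not to be disturbed.
- spanner: wrench lying at the far side of the bench. Not to be disturbed.
- bush0: guide bush of plain steel (absent in some starts): square flange 42 x 42 x 10 mm at the foot, round barrel 32 mm in diameter above it, 65 mm high in all. Stands on its flange on the bench to the robot's right. Origin: centre of the flange's underside; z runs up the barrel. 0.25 kg.
- bush1: guide bush of plain steel (absent in some starts): square flange 42 x 42 x 10 mm at the foot, round barrel 32 mm in diameter above it, 65 mm high in all. Stands on its flange on the bench to the robot's right. Origin: centre of the flange's underside; z runs up the barrel. 0.25 kg.
- bush2: guide bush of plain steel (absent in some starts): square flange 42 x 42 x 10 mm at the foot, round barrel 32 mm in diameter above it, 65 mm high in all. Stands on its flange on the bench to the robot's right. Origin: centre of the flange's underside; z runs up the barrel. 0.25 kg.
- bush3: guide bush of plain steel (absent in some starts): square flange 42 x 42 x 10 mm at the foot, round barrel 32 mm in diameter above it, 65 mm high in all. Stands on its flange on the bench to the robot's right. Origin: centre of the flange's underside; z runs up the barrel. 0.25 kg.
- bush4: guide bush of plain steel (absent in some starts): square flange 42 x 42 x 10 mm at the foot, round barrel 32 mm in diameter above it, 65 mm high in all. Stands on its flange on the bench to the robot's right. Origin: centre of the flange's underside; z runs up the barrel. 0.25 kg.
Things that resemble listed ones, but are neither listed nor needed, are in the scene too. Leave any blue or pink look-alike of the bush2 alone.

How it is judged:
By the outcome, as a careful person would: the job done as asked, in the order asked, and still so for the second after the job is handed in, with the robot touching nothing.
Of bush0, bush1, bush2, bush3, bush4 only 2 to 4 are there at a start; the rules pass over those that are not, and their reading is None.
At some moment in a run one of bush0, bush1, bush2, bush3, bush4 may be knocked a few centimetres aside while the robot is not near it.
Once in a run the grip may slacken for a moment while it holds something.
It also fails if it takes over 210 s, if anything falls off the work surface, if the arm or the gripper's body presses on something with over 40 N, if the wrist force passes 120 N, or if a joint passes its speed limit or range.

## Working session

There is one attempt and no reset: what is moved stays moved. The work goes in short steps, Python scripts to look and compute and a shell command to move; the robot and the scene stay as the last step left them, time stands still between calls to the robot, and variables do not carry over. Pictures are saved under pics/ and viewed, at most 14 in all, crops included, and the job is handed in when it is done.

```bash
ls; mkdir -p pics; cat > h.py <<'E'
import numpy as np, cv2
from rig import state, read_camera, grasp_offset
from scipy.spatial.transform import Rotation as R
def shot(name,png=None):
    c=read_camera(name)
    if png: cv2.imwrite('pics/'+png,c['frame'][:,:,::-1])
    return c
def rot(c):
    a=np.array(c['attitude'])
    return a if a.shape==(3,3) else R.from_euler('xyz',a).as_matrix()
def cloud(c):
    h,w=c['range_z'].shape
    u,v=np.meshgrid(np.arange(w),np.arange(h))
    p=cv2.undistortPoints(np.stack([u,v],-1).reshape(-1,1,2).astype(float),np.array(c['mtx']),np.array(c['dist'])).reshape(h,w,2)
    z=c['range_z']
    P=np.dstack([p[...,0]*z,p[...,1]*z,z])@rot(c).T+np.array(c['xyz'])
    P[z==0]=np.nan
    return P
def ray(c,uv,zp):
    p=cv2.undistortPoints(np.array(uv,float).reshape(-1,1,2),np.array(c['mtx']),np.array(c['dist'])).reshape(-1,2)
    d=np.c_[p,np.ones(len(p))]@rot(c).T; o=np.array(c['xyz'])
    return o+d*((zp-o[2])/d[:,2])[:,None]
E
python3 - <<'E'
from h import *
for n in('top','side'):
    c=shot(n,n+'0.png'); print(n,c['xyz'],c['attitude'],c['mtx'],c['dist'])
print(state(),grasp_offset)
E
```

```text
pics
top [ 0.40345551 -0.0329716   1.14898725] [-2.96430093e+00  1.36557461e-03 -1.57965961e+00] [[516.63456985   0.         314.73176291]
 [  0.         516.63456985 240.03519454]
 [  0.           0.           1.        ]] [-0.07558179  0.          0.          0.          0.        ]
side [-0.18576592 -0.94471619  1.11081249] [-2.26394487  0.02075913 -0.73079481] [[589.4953863   0.        326.5976499]
 [  0.        589.4953863 250.090498 ]
 [  0.          0.          1.       ]] [-0.15179844  0.          0.          0.          0.        ]
{'t': 0.1, 'q': array([-1.42594656e+00,  2.76480724e-01,  1.50597557e+00, -2.21017969e-06,
        1.36068629e+00, -1.20998346e-01]), 'dq': array([-4.07862496e-04,  2.69724271e-05, -2.85280644e-03, -4.67028637e-04,
       -1.15603358e-03, -7.98680595e-04]), 'tau': array([ 1.90722501e-03, -4.05456412e+01, -2.37780046e+01,  7.01879268e-02,
        2.98626325e-02, -4.92064305e-05]), 'eef_pos': array([ 0.15099146, -0.55430909,  0.20473268]), 'eef_rot': array([-3.14005380e+00, -1.84935751e-04,  2.65848429e-01]), 'contact_force': array([ 0.08977774, -0.21559951, -0.30651941]), 'moment': array([ 0.00760374, -0.02592753,  0.01318723]), 'finger_force': 0.0, 'opening': 0.09399390529507877} 0.0188
```

View pics/top0.png

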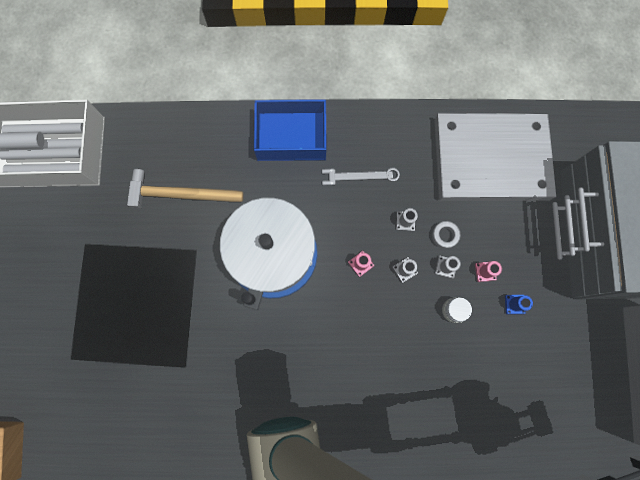

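View pics/side0.png

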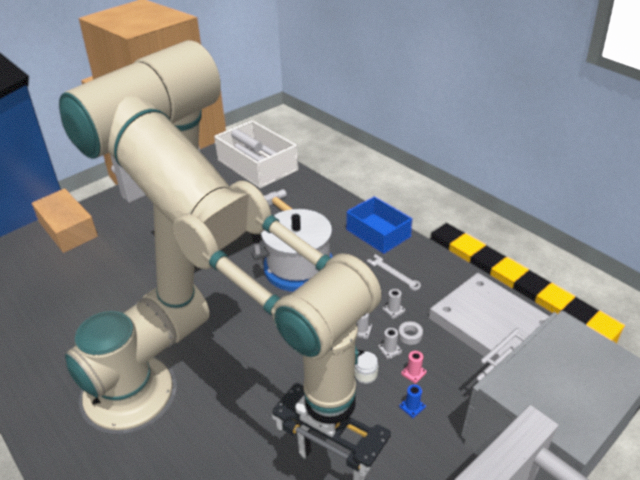

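The top view shows three steel bushes at (407,219), (405,268) and (448,266). Pink look-alikes are at (362,263) and (488,271), and a blue one at (518,303). The tin is at (458,309), the spacer at (446,235), the lid knob at (266,241), the handle at (248,298) and the mat around (134,305). The side view agrees.

```bash
cat >> h.py <<'E'
def blobs(c,lo,hi,box,minpix=8):
    P=cloud(c); x0,x1,y0,y1=box
    with np.errstate(invalid='ignore'):
        m=((P[...,2]>lo)&(P[...,2]<hi)&(P[...,0]>x0)&(P[...,0]<x1)&(P[...,1]>y0)&(P[...,1]<y1)).astype(np.uint8)
    n,L,S,C=cv2.connectedComponentsWithStats(m)
    for i in range(1,n):
        if S[i,4]<minpix: continue
        k=L==i; v,u=np.where(k); (uc,vc),(w,h),a=cv2.minAreaRect(np.c_[u,v].astype(np.float32))
        (cu,cv_),r=cv2.minEnclosingCircle(np.c_[u,v].astype(np.float32))
        z=np.median(P[k][:,2]); rr=ray(c,[(cu,cv_)],z)[0]
        print('px',np.round((cu,cv_)),'n',S[i,4],'xyz circ',np.round(rr,4),'mean',np.round(P[k].mean(0),4),'rpx %.1f'%r,'rgb',c['frame'][k].mean(0).astype(int),'rect',np.round((w,h,a),1))
E
python3 - <<'E'
from h import *
c=shot('top')
box=(0.2,0.75,-.6,.45)
print('bush tops');blobs(c,.05,.075,(0.25,.6,-.6,-.1))
print('low');blobs(c,.006,.03,(0.25,.6,-.6,-.1))
print('lid');blobs(c,.132,.146,box,100)
print('knob+handle');blobs(c,.165,.2,box)
m=cv2.inRange(c['frame'],(0,0,0),(28,28,28));m[:230]=0;m[390:]=0;m[:,220:]=0
ct=max(cv2.findContours(m,0,2)[0],key=cv2.contourArea);q=cv2.boxPoints(cv2.minAreaRect(ct))
print(cv2.contourArea(ct),ray(c,q,.004).round(4))
E
```

```text
bush tops
px [559. 245.] n 35 xyz circ [ 0.5841 -0.5681  0.052 ] mean [ 0.5843 -0.5676  0.052 ] rpx 7.3 rgb [109 112 115] rect [14.3  4.1 85.6]
px [363. 261.] n 182 xyz circ [ 0.5524 -0.1342  0.0645] mean [ 0.5523 -0.1344  0.0641] rpx 7.7 rgb [159 112 132] rect [14.1 14.8 45. ]
px [560. 255.] n 9 xyz circ [ 0.5615 -0.5678  0.0509] mean [ 0.5613 -0.5694  0.0513] rpx 2.8 rgb [106 109 112] rect [ 5.4  3.3 68.2]
px [452. 263.] n 183 xyz circ [ 0.5451 -0.3239  0.0644] mean [ 0.5453 -0.3243  0.0638] rpx 7.7 rgb [136 139 143] rect [14.1 14.8 45. ]
px [409. 267.] n 190 xyz circ [ 0.5389 -0.232   0.0648] mean [ 0.5396 -0.2318  0.0641] rpx 8.0 rgb [134 136 141] rect [14.1 15.6 45. ]
px [492. 268.] n 192 xyz circ [ 0.5327 -0.4114  0.0646] mean [ 0.5335 -0.4124  0.0635] rpx 8.3 rgb [155 111 130] rect [14. 15. 90.]
px [460. 309.] n 440 xyz circ [ 0.4485 -0.3383  0.0545] mean [ 0.4485 -0.3385  0.0545] rpx 12.1 rgb [225 229 233] rect [23.3 22.6 45. ]
px [524. 303.] n 208 xyz circ [ 0.4585 -0.4748  0.0638] mean [ 0.4585 -0.4753  0.0631] rpx 8.5 rgb [ 59  85 142] rect [14. 16. 90.]
low
px [446. 244.]
[... 1134 characters left out ...]
mean [ 0.617  -0.5696  0.1673] rpx 31.3 rgb [160 163 168] rect [62.2 14.1 88.9]
px [265. 240.] n 154 xyz circ [0.5764 0.0613 0.1833] mean [0.5765 0.0618 0.1827] rpx 7.2 rgb [68 71 73] rect [13. 13. 90.]
px [599. 244.] n 15 xyz circ [ 0.5676 -0.5945  0.1658] mean [ 0.5678 -0.5944  0.1664] rpx 2.7 rgb [152 156 159] rect [ 3.  5. 90.]
px [247. 297.] n 123 xyz circ [0.4692 0.0935 0.1889] mean [0.4685 0.094  0.1871] rpx 6.4 rgb [57 59 62] rect [11. 12. 90.]
px [282. 440.] n 882 xyz circ [0.2113 0.0298 0.1817] mean [0.2236 0.0328 0.1825] rpx 33.7 rgb [78 83 77] rect [24.8 66.2 84.9]Traceback (most recent call last):
  File "<stdin>", line 9, in <module>
ValueError: max() iterable argument is empty
```

```bash
python3 - <<'E'
from h import *
c=shot('top')
print('bush tops');blobs(c,.05,.075,(0.59,.7,-.3,-.1))
g=c['frame'].max(2); print(g[300,130],g[300,205],g[380,130])
m=cv2.inRange(g,0,(int(g[300,130])+int(g[300,205]))//2);m[:235]=0;m[375:]=0;m[:,210:]=0;m[:,:60]=0
m=cv2.morphologyEx(m,cv2.MORPH_OPEN,np.ones((5,5)))
ct=max(cv2.findContours(m,0,2)[0],key=cv2.contourArea);q=cv2.boxPoints(cv2.minAreaRect(ct))
p=ray(c,q,.004);print(q,cv2.contourArea(ct),p.round(4),p.mean(0))
E
```

```text
bush tops
px [410. 216.] n 181 xyz circ [ 0.6487 -0.2381  0.0639] mean [ 0.6488 -0.2381  0.0637] rpx 7.6 rgb [125 127 131] rect [13.4 14.8 45. ]
44 84 79
[[ 70.503456 358.95868 ]
 [ 80.37931  240.4483  ]
 [196.2414   250.10345 ]
 [186.36554  368.61383 ]] 13116.5 [[0.3465 0.5089 0.004 ]
 [0.6125 0.5033 0.004 ]
 [0.588  0.234  0.004 ]
 [0.3269 0.2486 0.004 ]] [0.46849501 0.37369221 0.004     ]
```

```bash
python3 -m pendant '[[0,0,0.3,0,0,0],[0.3,0.3,0.5,0,0,-0.25],[0.6,0.6,0.6,0,0,-0.53],[0.8,0.8,0.6,0,0,-0.53],[1,1,0.6,0,0,-0.53]]' 0.5
python3 -m pendant '[[0.3,0.3,0,0,0,0],[0.6,0.6,0,0,0,0],[0.8,0.8,0,0,0,0],[1,1,0,0,0,0],[1,1,0,0,0,0]]'
```

```text
t: 0.7
eef_pos: [0.2885, -0.4176, 0.2955]
eef_rot: [3.14, -0.001, -0.0]
contact_force: [1.3, 0.6, 0.0]
opening: 0.0574
finger_force: 0.0
t: 1.2
eef_pos: [0.44, -0.2647, 0.2944]
eef_rot: [-3.14, -0.001, 0.006]
contact_force: [-0.3, -0.2, -0.5]
opening: 0.0468
finger_force: 0.0
```

```bash
python3 -m pendant '[[0.1,0.25,0,0,0,0],[0.2,0.5,0,0,0,0],[0.3,0.75,0,0,0,0],[0.42,1,0,0,0,0],[0.42,1,0,0,0,0]]'
python3 -m pendant '[[0.1,0.25,0,0,0,0],[0.2,0.5,0,0,0,0],[0.3,0.75,0,0,0,0],[0.42,1,0,0,0,0],[0.42,1,0,0,0,0]]'
python3 -m pendant '[[0,0.11,-0.1,0,0,0],[0,0.11,-0.25,0,0,0],[0,0.11,-0.4,0,0,0],[0,0.11,-0.4,0,0,0],[0,0.11,-0.4,0,0,0]]' 0.5
```

```text
t: 1.7
eef_pos: [0.5014, -0.1151, 0.2944]
eef_rot: [-3.14, -0.0, 0.006]
contact_force: [-0.6, -0.3, -0.3]
opening: 0.0468
finger_force: 0.0
t: 2.2
eef_pos: [0.5648, 0.034, 0.2938]
eef_rot: [-3.14, 0.0, 0.005]
contact_force: [-0.9, -0.4, 0.8]
opening: 0.0467
finger_force: 0.0
t: 2.7
eef_pos: [0.5632, 0.0464, 0.2347]
eef_rot: [3.141, 0.001, -0.001]
contact_force: [0.4, 0.2, 0.4]
opening: 0.047
finger_force: 0.0
```

```bash
python3 -m pendant '[[0.09,0.1,0,0,0,0],[0.09,0.1,-0.15,0,0,0],[0.09,0.1,-0.3,0,0,0],[0.09,0.1,-0.45,0,0,0],[0.09,0.1,-0.45,0,0,0]]'
python3 - <<'E'
from h import *
print(state()['eef_pos'])
c=shot('side','side1.png'); 
i=c['frame'][180:330,200:400,::-1]; cv2.imwrite('pics/side1c.png',cv2.resize(i,None,fx=4,fy=4))
E
```

```text
t: 3.2
eef_pos: [0.5756, 0.0621, 0.1657]
eef_rot: [3.141, 0.004, 0.0]
contact_force: [0.6, -0.0, -0.2]
opening: 0.0468
finger_force: 0.0
[0.57562161 0.06212486 0.1656958 ]
```

View pics/side1c.png

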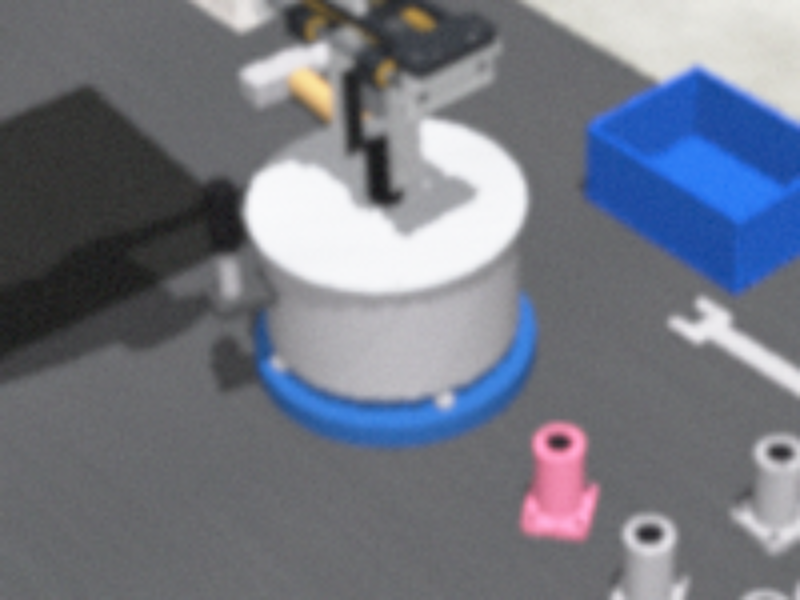

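The side crop shows the fingers straddling the knob (around (390,170) in the crop), with room to spare on both sides.

```bash
python3 -m pendant '[[0,0,-0.06,0,0,0],[0,0,-0.12,0,0,0],[0,0,-0.12,0,0,0],[0,0,-0.12,0,0,0],[0,0,-0.12,0,0,0]]'
python3 -m pendant '[[0,0,0,0,0,0],[0,0,0,0,0,0],[0,0,0,0,0,0],[0,0,0,0,0,0],[0,0,0,0,0,0]]' 0
python3 -m pendant '[[0,0,0,0,0,0],[0,0,0.05,0,0,0],[0,0,0.1,0,0,0],[0,0,0.15,0,0,0],[0,0,0.2,0,0,0]]' 0
```

```text
t: 3.75
eef_pos: [0.5772, 0.063, 0.1495]
eef_rot: [3.141, -0.001, 0.001]
contact_force: [0.1, 0.1, 0.2]
opening: 0.0468
finger_force: 0.0
t: 4.25
eef_pos: [0.577, 0.0626, 0.1492]
eef_rot: [3.141, -0.0, 0.001]
contact_force: [-0.9, -1.5, 1.0]
opening: 0.0252
finger_force: 30.0
t: 4.75
eef_pos: [0.5768, 0.0632, 0.1796]
eef_rot: [-3.141, 0.0, 0.001]
contact_force: [0.4, -0.4, -3.1]
opening: 0.0258
finger_force: 30.0
```

```bash
python3 -m pendant '[[0,0,0.12,0,0,0],[0,0,0.24,0,0,0],[0,0,0.36,0,0,0],[0,0,0.48,0,0,0],[0,0,0.54,0,0,0]]'
python3 -m pendant '[[-0.05,0.12,0,0,0,0],[-0.1,0.3,0,0,0,0],[-0.18,0.5,0,0,0,0],[-0.25,0.7,0,0,0,0],[-0.3,0.9,0,0,0,0]]'
python3 -m pendant '[[-0.08,0.2,0,0,0,0],[-0.16,0.4,0,0,0,0],[-0.25,0.6,0,0,0,0],[-0.33,0.8,0,0,0,0],[-0.4,0.95,0,0,0,0]]'
```

```text
t: 5.25
eef_pos: [0.5776, 0.0631, 0.2622]
eef_rot: [-3.142, -0.003, 0.001]
contact_force: [-0.3, 0.5, -4.0]
opening: 0.0258
finger_force: 30.0
t: 5.75
eef_pos: [0.5308, 0.199, 0.26]
eef_rot: [3.142, 0.001, 0.001]
contact_force: [0.7, 0.3, -3.6]
opening: 0.0253
finger_force: 30.0
t: 6.25
eef_pos: [0.4707, 0.3423, 0.2598]
eef_rot: [-3.141, 0.001, 0.002]
contact_force: [-0.3, -0.1, -4.2]
opening: 0.0256
finger_force: 30.0
```

```bash
python3 -m pendant '[[0,0.1,-0.1,0,0,0],[0,0.2,-0.3,0,0,0],[0,0.21,-0.5,0,0,0],[0,0.21,-0.7,0,0,0],[0,0.21,-0.8,0,0,0]]'
python3 -m pendant '[[0,0,-0.15,0,0,0],[0,0,-0.3,0,0,0],[0,0,-0.45,0,0,0],[0,0,-0.55,0,0,0],[0,0,-0.6,0,0,0]]'
python3 -m pendant '[[0,0,-0.03,0,0,0],[0,0,-0.06,0,0,0],[0,0,-0.08,0,0,0],[0,0,-0.09,0,0,0],[0,0,-0.09,0,0,0]]'
```

```text
t: 6.75
eef_pos: [0.4702, 0.3704, 0.1355]
eef_rot: [3.137, 0.005, 0.001]
contact_force: [0.4, 0.4, -3.6]
opening: 0.0254
finger_force: 30.0
t: 7.25
eef_pos: [0.4709, 0.3706, 0.0472]
eef_rot: [3.139, 0.004, 0.0]
contact_force: [-1.1, -0.1, -3.2]
opening: 0.0257
finger_force: 30.0
t: 7.75
eef_pos: [0.472, 0.3721, 0.0368]
eef_rot: [-3.141, -0.0, 0.001]
contact_force: [0.2, -0.3, -3.6]
opening: 0.0254
finger_force: 30.0
```

```bash
python3 -m pendant '[[0,0,-0.02,0,0,0],[0,0,-0.04,0,0,0],[0,0,-0.05,0,0,0],[0,0,-0.05,0,0,0],[0,0,-0.05,0,0,0]]'
```

```text
t: 8.25
eef_pos: [0.4719, 0.372, 0.029]
eef_rot: [3.142, 0.0, 0.001]
contact_force: [-0.5, 0.2, -3.5]
opening: 0.0253
finger_force: 30.0
```

```bash
python3 -m pendant '[[0,0,-0.01,0,0,0],[0,0,-0.02,0,0,0],[0,0,-0.02,0,0,0],[0,0,-0.02,0,0,0],[0,0,-0.02,0,0,0]]'
```

```text
t: 8.75
eef_pos: [0.4722, 0.3722, 0.0282]
eef_rot: [-3.141, -0.001, 0.001]
contact_force: [-2.6, -1.2, 7.8]
opening: 0.0253
finger_force: 30.0
```

```bash
python3 -m pendant '[[0,0,0,0,0,0],[0,0,0,0,0,0],[0,0,0,0,0,0],[0,0,0.1,0,0,0],[0,0,0.3,0,0,0]]' 0.5
python3 -m pendant '[[0,0,0.2,0,0,0],[0,0,0.5,0,0,0],[0,-0.2,0.8,0,0,0],[0,-0.4,1,0,0,0],[0,-0.7,1,0,0,0]]'
python3 -m pendant '[[0,-0.2,0.1,0,0,0],[0,-0.4,0.2,0,0,0],[0,-0.6,0.3,0,0,0],[0,-0.8,0.3,0,0,0],[0,-1,0.3,0,0,0]]'
cat > look.py <<'E'
from h import *
import sys
c=shot('top',sys.argv[1] if len(sys.argv)>1 else None)
print(state()['t'],state()['eef_pos'].round(4))
print('bush tops');blobs(c,.05,.075,(0.3,.75,-.5,-.08))
print('lid');blobs(c,.01,.03,(0.3,.65,.2,.55),300)
print('knob/floor');blobs(c,.055,.07,(0.3,.65,.2,.55))
print('handle');blobs(c,.175,.2,(0.42,.73,-.1,.22))
print('in drum');blobs(c,.095,.118,(0.5,.66,-.02,.14))
E
python3 look.py top1.png
```

```text
t: 9.25
eef_pos: [0.4701, 0.3709, 0.069]
eef_rot: [3.138, 0.005, 0.001]
contact_force: [-1.3, 0.1, -0.6]
opening: 0.0468
finger_force: 0.0
t: 9.75
eef_pos: [0.4751, 0.2684, 0.2262]
eef_rot: [-3.137, -0.01, 0.003]
contact_force: [0.7, -1.0, -0.4]
opening: 0.0469
finger_force: 0.0
t: 10.25
eef_pos: [0.4721, 0.1158, 0.2666]
eef_rot: [-3.142, -0.002, 0.001]
contact_force: [-0.1, -0.4, -0.5]
opening: 0.0472
finger_force: 0.0
10.3 [0.4718 0.1116 0.2663]
bush tops
px [409. 216.] n 186 xyz circ [ 0.6486 -0.237   0.0642] mean [ 0.6486 -0.2378  0.0635] rpx 8.1 rgb [113 116 119] rect [13.4 15.6 45. ]
px [362. 261.] n 183 xyz circ [ 0.5524 -0.134   0.0645] mean [ 0.5522 -0.1345  0.064 ] rpx 7.7 rgb [148 102 120] rect [14.3 15.2 26.6]
px [452. 264.] n 185 xyz circ [ 0.5445 -0.3236  0.0644] mean [ 0.5453 -0.3243  0.0635] rpx 7.9 rgb [125 128 131] rect [14.1 14.8 45. ]
px [409. 267.] n 187 xyz circ [ 0.5384 -0.2321  0.0644] mean [ 0.5399 -0.232   0.0641] rpx 8.1 rgb [125 127 131] rect [14. 15. 90.]
px [493. 268.] n 187 xyz circ [ 0.5335 -0.4121  0.0643] mean [ 0.5336 -0.4127  0.0635] rpx 7.9 rgb [1
[... 257 characters left out ...]
 8.5 rgb [ 54  77 131] rect [14. 16. 90.]
lid
px [148. 325.] n 1385 xyz circ [0.421  0.3326 0.0172] mean [0.4243 0.3425 0.0173] rpx 30.8 rgb [171 177 181] rect [50. 38.  0.]
knob/floor
handle
px [249. 294.] n 13 xyz circ [0.4747 0.09   0.1898] mean [0.4751 0.0898 0.1887] rpx 2.2 rgb [49 50 51] rect [ 4.  3. 90.]
in drum
px [244. 219.] n 103 xyz circ [0.6357 0.1126 0.1071] mean [0.6404 0.1159 0.1071] rpx 17.8 rgb [89 90 92] rect [ 6.2 35.6 52.1]
px [292. 220.] n 57 xyz circ [0.6338 0.0134 0.1063] mean [0.6431 0.0129 0.1064] rpx 18.1 rgb [73 75 78] rect [36.2  5.7 39.4]
px [298. 276.] n 27 xyz circ [0.5177 0.0024 0.1053] mean [0.5154 0.0014 0.1057] rpx 12.0 rgb [86 88 91] rect [ 2.1 24.  45. ]
```

View pics/top1.png

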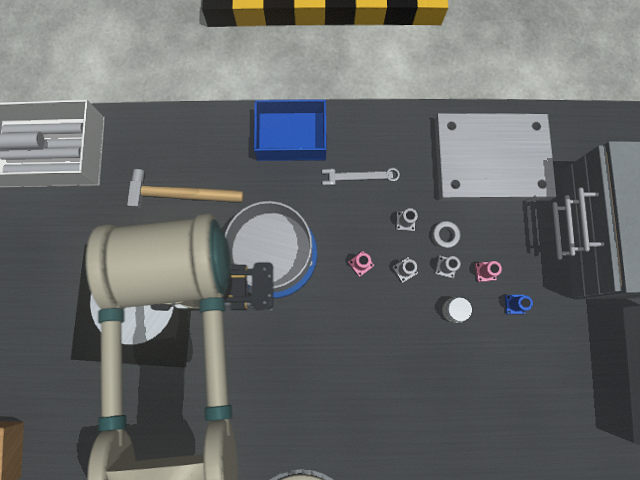

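The top view shows the lid flat on the mat (partly hidden by the arm), the drum open and empty at (267,246), and no bush moved.

```bash
python3 -m pendant '[[0.08,-0.2,0,0,0,0],[0.16,-0.45,0,0,0,0],[0.3,-0.65,0,0,0,0],[0.4,-0.85,0,0,0,0],[0.45,-1,0,0,0,0]]' 0.55
python3 -m pendant '[[0.08,-0.2,0,0,0,0],[0.16,-0.4,0,0,0,0],[0.3,-0.6,0,0,0,0],[0.4,-0.8,0,0,0,0],[0.5,-1,0,0,0,0]]'
python3 -m pendant '[[0.1,-0.1,-0.1,0,0,0],[0.22,-0.25,-0.25,0,0,0],[0.26,-0.36,-0.4,0,0,0],[0.26,-0.36,-0.6,0,0,0],[0.26,-0.36,-0.8,0,0,0]]'
```

```text
t: 10.8
eef_pos: [0.5406, -0.0349, 0.2656]
eef_rot: [3.141, -0.0, -0.0]
contact_force: [0.0, 0.5, -1.3]
opening: 0.0519
finger_force: 0.0
t: 11.3
eef_pos: [0.6151, -0.1842, 0.2656]
eef_rot: [-3.141, 0.0, 0.001]
contact_force: [0.7, 0.6, -0.2]
opening: 0.0519
finger_force: 0.0
t: 11.8
eef_pos: [0.6538, -0.2377, 0.1444]
eef_rot: [3.142, -0.0, -0.0]
contact_force: [-0.4, -0.0, 0.1]
opening: 0.0516
finger_force: 0.0
```

```bash
python3 -m pendant '[[-0.03,0,-0.1,0,0,0],[-0.03,0,-0.25,0,0,0],[-0.03,0,-0.4,0,0,0],[-0.03,0,-0.5,0,0,0],[-0.03,0,-0.55,0,0,0]]'
python3 -m pendant '[[0,0,-0.06,0,0,0],[0,0,-0.12,0,0,0],[0,0,-0.16,0,0,0],[0,0,-0.16,0,0,0],[0,0,-0.16,0,0,0]]'
```

```text
t: 12.3
eef_pos: [0.648, -0.2364, 0.0613]
eef_rot: [-3.14, 0.003, 0.001]
contact_force: [0.6, -0.1, 0.4]
opening: 0.0519
finger_force: 0.0
t: 12.8
eef_pos: [0.6491, -0.2371, 0.0398]
eef_rot: [3.141, -0.0, 0.001]
contact_force: [0.4, 0.1, 0.2]
opening: 0.0517
finger_force: 0.0
```

```bash
python3 -m pendant '[[0,0,-0.05,0,0,0],[0,0,-0.09,0,0,0],[0,0,-0.09,0,0,0],[0,0,-0.09,0,0,0],[0,0,-0.09,0,0,0]]'
python3 -m pendant '[[0,0,0,0,0,0],[0,0,0,0,0,0],[0,0,0,0,0,0],[0,0,0,0,0,0],[0,0,0,0,0,0]]' 0
python3 -m pendant '[[0,0,0.1,0,0,0],[0,0,0.3,0,0,0],[0,0,0.5,0,0,0],[0,0,0.7,0,0,0],[0,0,0.9,0,0,0]]' 0
python3 -m pendant '[[0,0.1,0.1,0,0,0],[0,0.2,0.25,0,0,0],[0,0.3,0.4,0,0,0],[0,0.4,0.5,0,0,0],[0,0.5,0.5,0,0,0]]' 0
```

```text
t: 13.3
eef_pos: [0.649, -0.2371, 0.0261]
eef_rot: [3.141, -0.0, 0.001]
contact_force: [-0.1, -0.3, -1.8]
opening: 0.0517
finger_force: 0.0
t: 13.8
eef_pos: [0.6491, -0.2377, 0.0263]
eef_rot: [3.14, -0.001, 0.001]
contact_force: [-0.7, -2.0, 0.7]
opening: 0.0313
finger_force: 30.0
t: 14.3
eef_pos: [0.6483, -0.2361, 0.1625]
eef_rot: [-3.14, 0.001, 0.001]
contact_force: [0.8, 0.4, -3.9]
opening: 0.0315
finger_force: 30.0
t: 14.8
eef_pos: [0.6497, -0.1604, 0.2382]
eef_rot: [3.141, -0.004, 0.001]
contact_force: [1.1, -0.0, -3.0]
opening: 0.0314
finger_force: 30.0
```

```bash
python3 -m pendant '[[-0.03,0.2,0,0,0,0],[-0.06,0.4,0,0,0,0],[-0.09,0.6,0,0,0,0],[-0.12,0.8,0,0,0,0],[-0.15,0.95,0,0,0,0]]' 0
python3 -m pendant '[[-0.03,0.2,0,0,0,0],[-0.03,0.4,0,0,0,0],[-0.03,0.54,0,0,0,0],[-0.03,0.54,-0.1,0,0,0],[-0.03,0.54,-0.2,0,0,0]]' 0
```

```text
t: 15.3
eef_pos: [0.6247, -0.0164, 0.2342]
eef_rot: [-3.14, 0.004, 0.002]
contact_force: [-0.2, -0.1, -2.8]
opening: 0.0314
finger_force: 30.0
t: 15.8
eef_pos: [0.6207, 0.0635, 0.2044]
eef_rot: [-3.141, 0.002, 0.003]
contact_force: [0.9, 0.3, -2.3]
opening: 0.0315
finger_force: 30.0
```

```bash
python3 -m pendant '[[0,0,-0.15,0,0,0],[0,0,-0.3,0,0,0],[0,0,-0.45,0,0,0],[0,0,-0.6,0,0,0],[0,0,-0.7,0,0,0]]' 0
python3 -m pendant '[[0,0,-0.05,0,0,0],[0,0,-0.1,0,0,0],[0,0,-0.13,0,0,0],[0,0,-0.13,0,0,0],[0,0,-0.13,0,0,0]]' 0
```

```text
t: 16.3
eef_pos: [0.6191, 0.0625, 0.0976]
eef_rot: [-3.141, 0.006, 0.001]
contact_force: [-0.1, 0.3, -3.0]
opening: 0.0319
finger_force: 30.0
t: 16.8
eef_pos: [0.6223, 0.0615, 0.0821]
eef_rot: [3.142, -0.001, 0.001]
contact_force: [0.8, -0.5, -2.3]
opening: 0.0319
finger_force: 30.0
```

```bash
python3 -m pendant '[[0,0,-0.03,0,0,0],[0,0,-0.06,0,0,0],[0,0,-0.08,0,0,0],[0,0,-0.08,0,0,0],[0,0,-0.08,0,0,0]]' 0
```

```text
t: 17.3
eef_pos: [0.6218, 0.0615, 0.0694]
eef_rot: [3.142, 0.0, 0.001]
contact_force: [-0.2, -0.3, -3.5]
opening: 0.0318
finger_force: 30.0
```

```bash
python3 -m pendant '[[0,0,-0.01,0,0,0],[0,0,-0.01,0,0,0],[0,0,-0.01,0,0,0],[0,0,-0.01,0,0,0],[0,0,-0.01,0,0,0]]' 0.5
python3 -m pendant '[[0,0,0.2,0,0,0],[0,0,0.4,0,0,0],[0,0,0.6,0,0,0],[0,0,0.8,0,0,0],[0,0,1,0,0,0]]' 0.5
python3 -m pendant '[[-0.08,-0.2,0.1,0,0,0],[-0.16,-0.4,0.1,0,0,0],[-0.24,-0.6,0.1,0,0,0],[-0.32,-0.8,0.1,0,0,0],[-0.4,-0.95,0.1,0,0,0]]' 0.55
python3 look.py top2.png
```

```text
t: 17.8
eef_pos: [0.622, 0.0615, 0.0682]
eef_rot: [3.142, -0.0, 0.001]
contact_force: [-0.5, -1.1, -0.3]
opening: 0.0467
finger_force: 0.0
t: 18.3
eef_pos: [0.6217, 0.0615, 0.2194]
eef_rot: [3.142, -0.0, 0.001]
contact_force: [0.3, -0.4, -0.2]
opening: 0.0469
finger_force: 0.0
t: 18.8
eef_pos: [0.5613, -0.0827, 0.2332]
eef_rot: [3.141, -0.0, 0.0]
contact_force: [0.4, -0.5, -0.7]
opening: 0.0517
finger_force: 0.0
18.85 [ 0.5593 -0.0857  0.2333]
bush tops
px [363. 261.] n 179 xyz circ [ 0.5521 -0.1342  0.0644] mean [ 0.5523 -0.1345  0.0642] rpx 7.6 rgb [148 103 120] rect [14. 14. 90.]
px [452. 263.] n 179 xyz circ [ 0.5455 -0.3239  0.0644] mean [ 0.5453 -0.3245  0.064 ] rpx 7.6 rgb [124 127 130] rect [14.1 14.8 45. ]
px [409. 266.] n 189 xyz circ [ 0.5401 -0.2317  0.0644] mean [ 0.5398 -0.2319  0.0641] rpx 7.9 rgb [125 127 130] rect [14. 15. 90.]
px [493. 268.] n 188 xyz circ [ 0.5334 -0.4121  0.0644] mean [ 0.5334 -0.4127  0.0637] rpx 7.9 rgb [145 102 120] rect [14.8 14.8 45. ]
px [460. 309.] n 439 xyz circ [ 0.4485 -0.3383  0.0546] mean [ 0.4487 -0.3385  0.0546] rpx 12.1 rgb [211 216
[... 493 characters left out ...]
.4687 0.0945 0.1884] rpx 6.0 rgb [46 47 48] rect [11. 11. 90.]
in drum
px [244. 218.] n 106 xyz circ [0.6368 0.1117 0.1068] mean [0.6416 0.1146 0.1066] rpx 17.9 rgb [69 71 72] rect [ 6.1 35.8 52.1]
px [283. 209.] n 24 xyz circ [0.656  0.032  0.1075] mean [0.6562 0.0312 0.1079] rpx 5.4 rgb [73 75 76] rect [10.7  2.7 15.9]
px [268. 226.] n 197 xyz circ [0.6214 0.0618 0.1073] mean [0.6218 0.0618 0.1071] rpx 7.9 rgb [77 79 81] rect [15. 15. 90.]
px [234. 268.] n 8 xyz circ [0.5331 0.1328 0.1052] mean [0.5331 0.1333 0.1051] rpx 4.3 rgb [80 81 84] rect [ 8.6  0.8 56.3]
px [300. 274.] n 20 xyz circ [ 0.5206 -0.0027  0.1063] mean [ 0.5195 -0.0032  0.1056] rpx 9.2 rgb [86 87 89] rect [ 1.3 18.4 40.6]
```

View pics/top2.png

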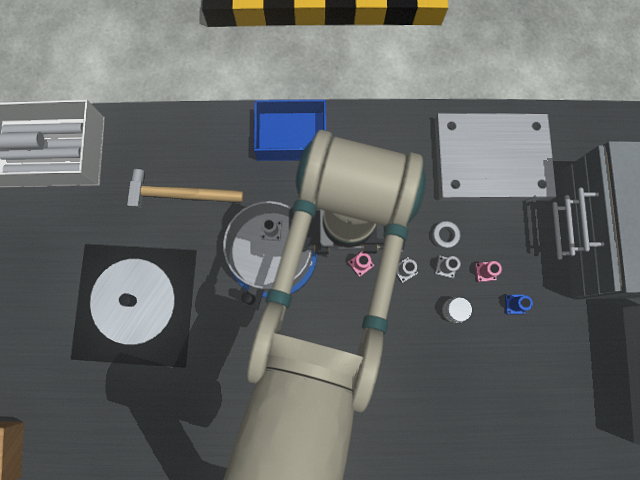

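The top view shows one bush standing in the drum at (268,226) and the lid centred on the mat. The two remaining steel bushes are unmoved.

```bash
python3 -m pendant '[[-0.04,-0.25,0,0,0,0],[-0.08,-0.5,0,0,0,0],[-0.13,-0.75,-0.05,0,0,0],[-0.13,-0.97,-0.2,0,0,0],[-0.13,-0.97,-0.4,0,0,0]]' 0.55
python3 -m pendant '[[0,0,-0.15,0,0,0],[0,0,-0.3,0,0,0],[0,0,-0.4,0,0,0],[0,0,-0.45,0,0,0],[0,0,-0.45,0,0,0]]' 0.55
```

```text
t: 19.35
eef_pos: [0.5436, -0.2313, 0.1738]
eef_rot: [3.137, -0.004, -0.003]
contact_force: [-0.4, 0.4, -0.7]
opening: 0.0518
finger_force: 0.0
t: 19.85
eef_pos: [0.5419, -0.226, 0.1046]
eef_rot: [-3.141, 0.002, 0.001]
contact_force: [-0.6, -1.6, 0.1]
opening: 0.0513
finger_force: 0.0
```

```bash
python3 -m pendant '[[-0.01,-0.04,-0.05,0,0,0],[-0.01,-0.04,-0.18,0,0,0],[-0.01,-0.04,-0.32,0,0,0],[-0.01,-0.04,-0.42,0,0,0],[-0.01,-0.04,-0.42,0,0,0]]' 0.55
python3 -m pendant '[[0,0,-0.05,0,0,0],[0,0,-0.1,0,0,0],[0,0,-0.1,0,0,0],[0,0,-0.1,0,0,0],[0,0,-0.1,0,0,0]]' 0.55
```

```text
t: 20.35
eef_pos: [0.5398, -0.2323, 0.0411]
eef_rot: [-3.14, 0.003, 0.001]
contact_force: [-0.7, -0.1, 0.9]
opening: 0.0517
finger_force: 0.0
t: 20.85
eef_pos: [0.5412, -0.2327, 0.028]
eef_rot: [3.141, -0.001, 0.001]
contact_force: [1.3, 0.6, -0.0]
opening: 0.0518
finger_force: 0.0
```

```bash
python3 -m pendant '[[0,0,0,0,0,0],[0,0,0,0,0,0],[0,0,0,0,0,0],[0,0,0,0,0,0],[0,0,0,0,0,0]]' 0
python3 -m pendant '[[0,0,0.1,0,0,0],[0,0,0.3,0,0,0],[0,0,0.5,0,0,0],[0,0,0.7,0,0,0],[0,0,0.9,0,0,0]]' 0
python3 -m pendant '[[0,0.1,0.1,0,0,0],[0,0.25,0.25,0,0,0],[0,0.4,0.4,0,0,0],[0,0.6,0.5,0,0,0],[0,0.8,0.5,0,0,0]]' 0
python3 -m pendant '[[0.03,0.2,0,0,0,0],[0.05,0.4,0,0,0,0],[0.08,0.6,0,0,0,0],[0.1,0.8,0,0,0,0],[0.1,0.95,0,0,0,0]]' 0
```

```text
t: 21.35
eef_pos: [0.5411, -0.2329, 0.0278]
eef_rot: [3.141, -0.001, 0.001]
contact_force: [-0.8, -0.9, 0.6]
opening: 0.0316
finger_force: 30.0
t: 21.85
eef_pos: [0.54, -0.2318, 0.1627]
eef_rot: [-3.14, 0.002, 0.001]
contact_force: [0.7, 0.0, -3.5]
opening: 0.032
finger_force: 30.0
t: 22.35
eef_pos: [0.5412, -0.1105, 0.2388]
eef_rot: [-3.141, -0.002, 0.001]
contact_force: [-0.3, -0.9, -3.3]
opening: 0.0318
finger_force: 30.0
t: 22.85
eef_pos: [0.5545, 0.0332, 0.236]
eef_rot: [-3.14, 0.003, 0.002]
contact_force: [0.1, 0.1, -2.0]
opening: 0.0315
finger_force: 30.0
```

```bash
python3 -m pendant '[[0.02,0.2,0,0,0,0],[0.02,0.39,0,0,0,0],[0.02,0.41,-0.1,0,0,0],[0.02,0.41,-0.2,0,0,0],[0.02,0.41,-0.3,0,0,0]]' 0
python3 -m pendant '[[0,0,-0.1,0,0,0],[0,0,-0.25,0,0,0],[0,0,-0.4,0,0,0],[0,0,-0.5,0,0,0],[0,0,-0.5,0,0,0]]' 0
```

```text
t: 23.35
eef_pos: [0.557, 0.0932, 0.1906]
eef_rot: [-3.141, 0.003, 0.002]
contact_force: [0.1, 0.5, -3.5]
opening: 0.0315
finger_force: 30.0
t: 23.85
eef_pos: [0.555, 0.0924, 0.114]
eef_rot: [-3.141, 0.009, 0.001]
contact_force: [-0.4, 0.8, -2.3]
opening: 0.0317
finger_force: 30.0
```

```bash
python3 -m pendant '[[0.01,0.03,-0.08,0,0,0],[0.01,0.03,-0.15,0,0,0],[0.01,0.03,-0.2,0,0,0],[0.01,0.03,-0.2,0,0,0],[0.01,0.03,-0.2,0,0,0]]' 0
python3 -m pendant '[[0,0,-0.03,0,0,0],[0,0,-0.06,0,0,0],[0,0,-0.06,0,0,0],[0,0,-0.06,0,0,0],[0,0,-0.06,0,0,0]]' 0
```

```text
t: 24.35
eef_pos: [0.5604, 0.096, 0.0876]
eef_rot: [3.142, -0.0, 0.001]
contact_force: [-0.2, -0.4, -2.8]
opening: 0.0315
finger_force: 30.0
t: 24.85
eef_pos: [0.5605, 0.096, 0.0787]
eef_rot: [3.142, -0.0, 0.001]
contact_force: [-0.2, -0.3, -2.5]
opening: 0.0315
finger_force: 30.0
```

```bash
python3 -m pendant '[[0,0,-0.03,0,0,0],[0,0,-0.05,0,0,0],[0,0,-0.05,0,0,0],[0,0,-0.05,0,0,0],[0,0,-0.05,0,0,0]]' 0
python3 -m pendant '[[0,0,-0.005,0,0,0],[0,0,-0.01,0,0,0],[0,0,-0.01,0,0,0],[0,0,-0.01,0,0,0],[0,0,-0.01,0,0,0]]' 0.47
python3 -m pendant '[[0,0,0.2,0,0,0],[0,0,0.4,0,0,0],[0,0,0.6,0,0,0],[0,0,0.8,0,0,0],[0,0,1,0,0,0]]'
python3 -m pendant '[[0,-0.2,0.1,0,0,0],[0,-0.4,0.1,0,0,0],[0,-0.6,0.1,0,0,0],[0,-0.8,0.1,0,0,0],[0,-0.95,0.1,0,0,0]]' 0.55
python3 -m pendant '[[0,-0.2,0,0,0,0],[0,-0.4,0,0,0,0],[0,-0.6,0,0,0,0],[0,-0.8,0,0,0,0],[0,-0.95,0,0,0,0]]' 0.55
python3 look.py top3.png
```

```text
t: 25.35
eef_pos: [0.5602, 0.096, 0.0709]
eef_rot: [3.141, 0.0, 0.001]
contact_force: [-0.4, -0.7, -3.2]
opening: 0.0316
finger_force: 30.0
t: 25.85
eef_pos: [0.5605, 0.096, 0.0697]
eef_rot: [3.141, -0.0, 0.001]
contact_force: [-0.9, 0.0, 0.5]
opening: 0.0443
finger_force: 0.0
t: 26.35
eef_pos: [0.5602, 0.096, 0.2209]
eef_rot: [3.142, -0.0, 0.001]
contact_force: [0.1, 1.0, 0.1]
opening: 0.0444
finger_force: 0.0
t: 26.85
eef_pos: [0.5602, -0.0482, 0.2347]
eef_rot: [3.141, -0.0, 0.0]
contact_force: [-0.9, -0.3, 0.6]
opening: 0.0514
finger_force: 0.0
t: 27.35
eef_pos: [0.5602, -0.1909, 0.2345]
eef_rot: [3.141, -0.0, -0.0]
contact_force: [0.0, 0.9, -0.1]
opening: 0.0517
finger_force: 0.0
27.4 [ 0.5604 -0.1944  0.2343]
bush tops
px [363. 261.] n 151 xyz circ [ 0.5519 -0.1343  0.064 ] mean [ 0.5526 -0.1325  0.0637] rpx 7.5 rgb [126  90 103] rect [11.6 14.8 26.6]
px [452. 263.] n 185 xyz circ [ 0.545  -0.3238  0.0644] mean [ 0.5453 -0.3244  0.0637] rpx 7.8 rgb [127 129 132] rect [14.1 14.8 45. ]
px [493. 268.] n 138 xyz circ [ 0.5334 -0.4121  0.0647] mean [ 0.5323 -0.416   0.0644] rpx 7.8 r
[... 778 characters left out ...]
145 0.1068] rpx 17.8 rgb [88 90 92] rect [ 6.8 35.6 52.1]
px [292. 218.] n 61 xyz circ [0.6358 0.0133 0.1069] mean [0.6432 0.0135 0.1065] rpx 18.1 rgb [73 75 78] rect [36.2  5.  38.2]
px [268. 226.] n 195 xyz circ [0.6214 0.0618 0.1074] mean [0.6219 0.0618 0.1071] rpx 7.9 rgb [116 118 122] rect [15. 15. 90.]
px [252. 256.] n 198 xyz circ [0.5572 0.0961 0.1071] mean [0.5572 0.0961 0.1069] rpx 7.9 rgb [117 119 123] rect [15.6 14.1 45. ]
px [232. 266.] n 8 xyz circ [0.5369 0.1355 0.1078] mean [0.5371 0.1358 0.1061] rpx 4.0 rgb [82 84 87] rect [ 8.   0.4 63.4]
px [298. 273.] n 33 xyz circ [5.226e-01 3.000e-04 1.065e-01] mean [ 0.5198 -0.0021  0.1067] rpx 14.5 rgb [90 92 95] rect [ 3.2 29.1 40.8]
```

```bash
python3 -m pendant '[[-0.04,-0.25,0,0,0,0],[-0.08,-0.5,0,0,0,0],[-0.1,-0.7,-0.05,0,0,0],[-0.1,-0.83,-0.2,0,0,0],[-0.1,-0.83,-0.4,0,0,0]]' 0.55
python3 -m pendant '[[0,0,-0.15,0,0,0],[0,0,-0.3,0,0,0],[0,0,-0.4,0,0,0],[0,0,-0.45,0,0,0],[0,0,-0.45,0,0,0]]' 0.55
```

```text
t: 27.9
eef_pos: [0.5463, -0.3169, 0.1752]
eef_rot: [3.138, -0.004, -0.002]
contact_force: [0.4, 0.6, -0.6]
opening: 0.0521
finger_force: 0.0
t: 28.4
eef_pos: [0.5449, -0.3128, 0.1061]
eef_rot: [-3.14, 0.002, 0.001]
contact_force: [-0.7, 0.2, -0.0]
opening: 0.0518
finger_force: 0.0
```

```bash
python3 -m pendant '[[0,-0.07,0,0,0,0],[0,-0.07,-0.15,0,0,0],[0,-0.07,-0.3,0,0,0],[0,-0.07,-0.43,0,0,0],[0,-0.07,-0.43,0,0,0]]' 0.55
python3 -m pendant '[[0,0,-0.05,0,0,0],[0,0,-0.1,0,0,0],[0,0,-0.1,0,0,0],[0,0,-0.1,0,0,0],[0,0,-0.1,0,0,0]]' 0.55
```

```text
t: 28.9
eef_pos: [0.5443, -0.324, 0.041]
eef_rot: [-3.14, 0.003, 0.0]
contact_force: [-0.3, -0.3, -0.9]
opening: 0.052
finger_force: 0.0
t: 29.4
eef_pos: [0.5457, -0.3242, 0.0281]
eef_rot: [3.141, -0.001, 0.001]
contact_force: [0.9, -0.3, -0.4]
opening: 0.0517
finger_force: 0.0
```

```bash
python3 -m pendant '[[0,0,0,0,0,0],[0,0,0,0,0,0],[0,0,0,0,0,0],[0,0,0,0,0,0],[0,0,0,0,0,0]]' 0
python3 -m pendant '[[0,0,0.1,0,0,0],[0,0,0.3,0,0,0],[0,0,0.5,0,0,0],[0,0,0.7,0,0,0],[0,0,0.9,0,0,0]]' 0
python3 -m pendant '[[0,0.1,0.1,0,0,0],[0,0.25,0.25,0,0,0],[0,0.4,0.4,0,0,0],[0,0.6,0.5,0,0,0],[0,0.8,0.5,0,0,0]]' 0
python3 -m pendant '[[0.03,0.2,0,0,0,0],[0.05,0.4,0,0,0,0],[0.08,0.6,0,0,0,0],[0.08,0.8,0,0,0,0],[0.08,0.95,0,0,0,0]]' 0
```

```text
t: 29.9
eef_pos: [0.5457, -0.3248, 0.0279]
eef_rot: [3.14, -0.001, 0.001]
contact_force: [-0.0, -1.4, 2.0]
opening: 0.0314
finger_force: 30.0
t: 30.4
eef_pos: [0.5445, -0.3228, 0.1624]
eef_rot: [-3.139, 0.002, 0.001]
contact_force: [-0.0, -0.8, -3.0]
opening: 0.0318
finger_force: 30.0
t: 30.9
eef_pos: [0.5456, -0.2019, 0.2387]
eef_rot: [-3.141, -0.002, 0.001]
contact_force: [0.2, -0.6, -3.8]
opening: 0.0314
finger_force: 30.0
t: 31.4
eef_pos: [0.5556, -0.0579, 0.2359]
eef_rot: [-3.139, 0.004, 0.002]
contact_force: [0.5, -1.8, -3.1]
opening: 0.0316
finger_force: 30.0
```

```bash
python3 -m pendant '[[0.01,0.25,0,0,0,0],[0.01,0.5,0,0,0,0],[0.01,0.54,-0.1,0,0,0],[0.01,0.54,-0.2,0,0,0],[0.01,0.54,-0.3,0,0,0]]' 0
python3 -m pendant '[[0,0,-0.1,0,0,0],[0,0,-0.25,0,0,0],[0,0,-0.4,0,0,0],[0,0,-0.5,0,0,0],[0,0,-0.5,0,0,0]]' 0
```

```text
t: 31.9
eef_pos: [0.5568, 0.0217, 0.1907]
eef_rot: [-3.14, 0.004, 0.003]
contact_force: [0.1, 0.5, -3.5]
opening: 0.0313
finger_force: 30.0
t: 32.4
eef_pos: [0.5549, 0.0209, 0.114]
eef_rot: [-3.14, 0.009, 0.001]
contact_force: [-0.2, 0.5, -3.0]
opening: 0.0315
finger_force: 30.0
```

```bash
python3 -m pendant '[[0,0.04,-0.08,0,0,0],[0,0.04,-0.15,0,0,0],[0,0.04,-0.2,0,0,0],[0,0.04,-0.2,0,0,0],[0,0.04,-0.2,0,0,0]]' 0
python3 -m pendant '[[0,0,-0.05,0,0,0],[0,0,-0.1,0,0,0],[0,0,-0.11,0,0,0],[0,0,-0.11,0,0,0],[0,0,-0.11,0,0,0]]' 0
python3 -m pendant '[[0,0,0,0,0,0],[0,0,0,0,0,0],[0,0,0,0,0,0],[0,0,0,0,0,0],[0,0,0,0,0,0]]' 0
```

```text
t: 32.9
eef_pos: [0.559, 0.0255, 0.0876]
eef_rot: [3.141, -0.0, 0.001]
contact_force: [-0.4, 0.3, -3.8]
opening: 0.0314
finger_force: 30.0
t: 33.4
eef_pos: [0.5588, 0.0255, 0.0709]
eef_rot: [3.142, 0.0, 0.001]
contact_force: [0.5, 0.5, -3.5]
opening: 0.0317
finger_force: 30.0
t: 33.9
eef_pos: [0.5589, 0.0255, 0.071]
eef_rot: [3.142, -0.0, 0.001]
contact_force: [0.5, 0.6, -3.0]
opening: 0.0315
finger_force: 30.0
```

```bash
python3 -m pendant '[[0,0,-0.005,0,0,0],[0,0,-0.01,0,0,0],[0,0,-0.01,0,0,0],[0,0,-0.01,0,0,0],[0,0,-0.01,0,0,0]]' 0.47
python3 -m pendant '[[0,0,0.2,0,0,0],[0,0,0.4,0,0,0],[0,0,0.6,0,0,0],[0,0,0.8,0,0,0],[0,0,1,0,0,0]]'
python3 -m pendant '[[-0.05,0.2,0.1,0,0,0],[-0.1,0.4,0.1,0,0,0],[-0.15,0.6,0.1,0,0,0],[-0.2,0.8,0.1,0,0,0],[-0.25,0.95,0.1,0,0,0]]' 0.5
python3 -m pendant '[[-0.06,0.2,0,0,0,0],[-0.12,0.4,0,0,0,0],[-0.18,0.6,0,0,0,0],[-0.24,0.8,0,0,0,0],[-0.28,0.95,0,0,0,0]]' 0.5
python3 look.py top4.png
```

```text
t: 34.4
eef_pos: [0.559, 0.0255, 0.0697]
eef_rot: [3.141, -0.0, 0.001]
contact_force: [-0.8, -1.5, -0.1]
opening: 0.0444
finger_force: 0.0
t: 34.9
eef_pos: [0.5587, 0.0255, 0.2209]
eef_rot: [3.142, -0.0, 0.001]
contact_force: [0.0, 0.5, -1.2]
opening: 0.0444
finger_force: 0.0
t: 35.4
eef_pos: [0.5209, 0.1696, 0.2347]
eef_rot: [-3.141, -0.0, 0.001]
contact_force: [-0.3, 0.4, 0.5]
opening: 0.0469
finger_force: 0.0
t: 35.9
eef_pos: [0.4785, 0.3122, 0.2346]
eef_rot: [-3.141, 0.0, 0.002]
contact_force: [-0.3, 0.2, -0.5]
opening: 0.047
finger_force: 0.0
35.95 [0.4777 0.3153 0.2345]
bush tops
px [362. 261.] n 182 xyz circ [ 0.5524 -0.134   0.0642] mean [ 0.5524 -0.1345  0.0639] rpx 7.7 rgb [157 109 129] rect [14.3 14.8 63.4]
px [493. 268.] n 188 xyz circ [ 0.5335 -0.4119  0.0644] mean [ 0.5337 -0.4125  0.0636] rpx 7.9 rgb [154 110 129] rect [14. 15. 90.]
px [460. 309.] n 433 xyz circ [ 0.4485 -0.3383  0.0544] mean [ 0.4488 -0.3386  0.0544] rpx 12.1 rgb [222 227 231] rect [23.3 22.6 45. ]
px [524. 303.] n 205 xyz circ [ 0.4579 -0.4749  0.0639] mean [ 0.4585 -0.4753  0.0629] rpx 8.4 rgb [ 58 
[... 495 characters left out ...]
 [0.6437 0.0132 0.1067] rpx 17.4 rgb [78 80 83] rect [34.7  4.7 40. ]
px [268. 226.] n 196 xyz circ [0.6214 0.0618 0.1071] mean [0.6219 0.0617 0.1069] rpx 7.9 rgb [123 126 130] rect [15. 15. 90.]
px [252. 256.] n 195 xyz circ [0.5572 0.0961 0.1072] mean [0.5573 0.0961 0.1069] rpx 7.9 rgb [124 127 130] rect [15.6 14.1 45. ]
px [286. 256.] n 193 xyz circ [0.5571 0.0259 0.1078] mean [0.557  0.0258 0.1074] rpx 7.9 rgb [127 130 134] rect [15. 14. 90.]
px [234. 268.] n 9 xyz circ [0.5342 0.133  0.1042] mean [0.5342 0.134  0.1043] rpx 4.7 rgb [88 89 92] rect [ 9.4  1.  58. ]
px [298. 276.] n 27 xyz circ [0.5175 0.0023 0.1067] mean [0.516  0.0007 0.1061] rpx 12.0 rgb [93 95 98] rect [ 2.1 24.  45. ]
```

View pics/top4.png

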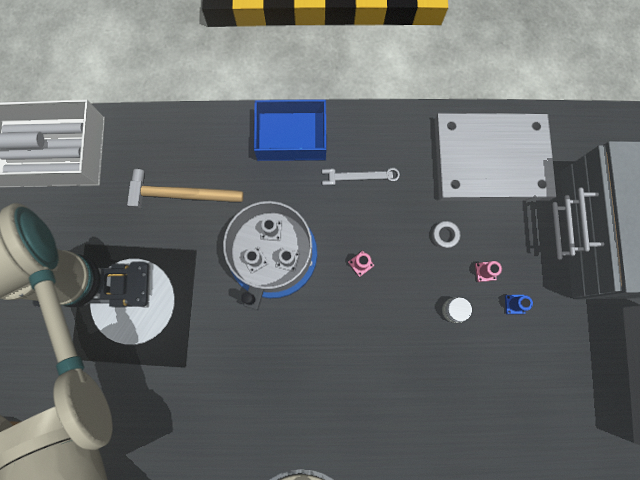

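The top view shows all three bushes upright in the drum at (268,226), (252,256) and (286,256). No steel bush is left on the bench, and the look-alikes are untouched. Next I regrip the lid.

```bash
python3 -m pendant '[[-0.01,0.15,0,0,0,0],[-0.02,0.3,0,0,0,0],[-0.03,0.36,-0.1,0,0,0],[-0.03,0.36,-0.25,0,0,0],[-0.03,0.36,-0.4,0,0,0]]' 0.5
python3 -m pendant '[[0,0,-0.1,0,0,0],[0,0,-0.2,0,0,0],[0,0,-0.25,0,0,0],[0,0,-0.25,0,0,0],[0,0,-0.25,0,0,0]]' 0.5
```

```text
t: 36.45
eef_pos: [0.4751, 0.3646, 0.1741]
eef_rot: [-3.141, -0.001, 0.002]
contact_force: [0.2, -0.2, -0.1]
opening: 0.0475
finger_force: 0.0
t: 36.95
eef_pos: [0.4753, 0.3645, 0.1376]
eef_rot: [-3.141, -0.001, 0.001]
contact_force: [-0.4, 0.6, -0.1]
opening: 0.0468
finger_force: 0.0
```

```bash
python3 -m pendant '[[-0.01,0.045,0,0,0,0],[-0.01,0.045,-0.15,0,0,0],[-0.01,0.045,-0.3,0,0,0],[-0.01,0.045,-0.45,0,0,0],[-0.01,0.045,-0.5,0,0,0]]' 0.5
python3 -m pendant '[[0,0,-0.08,0,0,0],[0,0,-0.14,0,0,0],[0,0,-0.16,0,0,0],[0,0,-0.16,0,0,0],[0,0,-0.16,0,0,0]]' 0.5
```

```text
t: 37.45
eef_pos: [0.4724, 0.3711, 0.0606]
eef_rot: [3.14, 0.002, 0.001]
contact_force: [-0.3, -0.4, 1.0]
opening: 0.0468
finger_force: 0.0
t: 37.95
eef_pos: [0.4738, 0.3715, 0.0386]
eef_rot: [-3.141, -0.001, 0.001]
contact_force: [0.3, -0.8, -0.2]
opening: 0.0471
finger_force: 0.0
```

```bash
python3 -m pendant '[[0,0,-0.03,0,0,0],[0,0,-0.065,0,0,0],[0,0,-0.065,0,0,0],[0,0,-0.065,0,0,0],[0,0,-0.065,0,0,0]]' 0.5
python3 -m pendant '[[0,0,0,0,0,0],[0,0,0,0,0,0],[0,0,0,0,0,0],[0,0,0,0,0,0],[0,0,0,0,0,0]]' 0
python3 -m pendant '[[0,0,0.05,0,0,0],[0,0,0.15,0,0,0],[0,0,0.3,0,0,0],[0,0,0.5,0,0,0],[0,0,0.7,0,0,0]]' 0
python3 -m pendant '[[0,0,0.2,0,0,0],[0,0,0.4,0,0,0],[0,0,0.6,0,0,0],[0,0,0.75,0,0,0],[0,0,0.85,0,0,0]]' 0
```

```text
t: 38.45
eef_pos: [0.4734, 0.3713, 0.0283]
eef_rot: [3.142, -0.0, 0.001]
contact_force: [0.5, -0.4, 0.4]
opening: 0.0472
finger_force: 0.0
t: 38.95
eef_pos: [0.4735, 0.3715, 0.0284]
eef_rot: [-3.141, -0.0, 0.001]
contact_force: [-0.4, 0.6, -0.1]
opening: 0.0251
finger_force: 30.0
t: 39.45
eef_pos: [0.4725, 0.3705, 0.1336]
eef_rot: [3.14, 0.002, 0.001]
contact_force: [0.1, 0.0, -3.1]
opening: 0.0255
finger_force: 30.0
t: 39.95
eef_pos: [0.4734, 0.371, 0.2627]
eef_rot: [-3.141, -0.001, 0.001]
contact_force: [1.0, -0.3, -4.0]
opening: 0.0252
finger_force: 30.0
```

```bash
python3 -m pendant '[[0.05,-0.15,0,0,0,0],[0.12,-0.35,0,0,0,0],[0.2,-0.55,0,0,0,0],[0.27,-0.75,0,0,0,0],[0.32,-0.95,0,0,0,0]]' 0
python3 -m pendant '[[0.06,-0.2,0,0,0,0],[0.12,-0.4,0,0,0,0],[0.19,-0.6,0,0,0,0],[0.25,-0.8,0,0,0,0],[0.3,-0.9,0,0,0,0]]' 0
python3 -m pendant '[[0,0,0,0,0,0],[0,0,0,0,0,0],[0,0,0,0,0,0],[0,0,0,0,0,0],[0,0,0,0,0,0]]' 0
```

```text
t: 40.45
eef_pos: [0.5212, 0.2271, 0.2603]
eef_rot: [3.141, 0.001, 0.001]
contact_force: [1.1, -0.6, -2.8]
opening: 0.0255
finger_force: 30.0
t: 40.95
eef_pos: [0.5661, 0.0912, 0.2604]
eef_rot: [3.14, 0.002, -0.001]
contact_force: [1.0, -0.1, -3.2]
opening: 0.0258
finger_force: 30.0
t: 41.45
eef_pos: [0.566, 0.0948, 0.2608]
eef_rot: [-3.141, 0.0, 0.002]
contact_force: [0.1, -0.6, -3.5]
opening: 0.0257
finger_force: 30.0
```

```bash
python3 -m pendant '[[0.04,-0.1,0,0,0,0],[0.073,-0.213,0,0,0,0],[0.073,-0.213,0,0,0,0],[0.073,-0.213,-0.05,0,0,0],[0.073,-0.213,-0.1,0,0,0]]' 0
python3 -m pendant '[[0,0,-0.1,0,0,0],[0,0,-0.2,0,0,0],[0,0,-0.3,0,0,0],[0,0,-0.4,0,0,0],[0,0,-0.4,0,0,0]]' 0
```

```text
t: 41.95
eef_pos: [0.5772, 0.0616, 0.2452]
eef_rot: [-3.141, 0.0, 0.0]
contact_force: [-0.4, 0.6, -3.8]
opening: 0.0254
finger_force: 30.0
t: 42.45
eef_pos: [0.5749, 0.0622, 0.1829]
eef_rot: [-3.141, 0.006, 0.001]
contact_force: [-1.1, -0.2, -4.0]
opening: 0.0257
finger_force: 30.0
```

```bash
python3 -m pendant '[[0,0,-0.05,0,0,0],[0,0,-0.1,0,0,0],[0,0,-0.15,0,0,0],[0,0,-0.15,0,0,0],[0,0,-0.15,0,0,0]]' 0
python3 -m pendant '[[0,0,-0.02,0,0,0],[0,0,-0.04,0,0,0],[0,0,-0.05,0,0,0],[0,0,-0.05,0,0,0],[0,0,-0.05,0,0,0]]' 0
```

```text
t: 42.95
eef_pos: [0.5773, 0.0618, 0.1632]
eef_rot: [3.142, 0.0, 0.001]
contact_force: [-0.0, -0.2, -4.4]
opening: 0.0251
finger_force: 30.0
t: 43.45
eef_pos: [0.5773, 0.0618, 0.1558]
eef_rot: [3.141, 0.0, 0.001]
contact_force: [-0.2, -0.3, -3.8]
opening: 0.0253
finger_force: 30.0
```

```bash
python3 -m pendant '[[0,0,-0.02,0,0,0],[0,0,-0.035,0,0,0],[0,0,-0.035,0,0,0],[0,0,-0.035,0,0,0],[0,0,-0.035,0,0,0]]' 0
python3 -m pendant '[[0,0,-0.005,0,0,0],[0,0,-0.01,0,0,0],[0,0,-0.015,0,0,0],[0,0,-0.015,0,0,0],[0,0,-0.015,0,0,0]]' 0
```

```text
t: 43.95
eef_pos: [0.5774, 0.0618, 0.1506]
eef_rot: [3.142, -0.0, 0.001]
contact_force: [-0.2, 0.3, -3.7]
opening: 0.0256
finger_force: 30.0
t: 44.45
eef_pos: [0.5775, 0.0618, 0.1493]
eef_rot: [3.141, -0.001, 0.001]
contact_force: [-2.7, -0.4, 6.2]
opening: 0.0255
finger_force: 30.0
```

```bash
python3 -m pendant '[[0,0,0,0,0,0],[0,0,0,0,0,0],[0,0,0,0,0,0],[0,0,0.05,0,0,0],[0,0,0.15,0,0,0]]' 0.5
python3 -m pendant '[[0,0,0.2,0,0,0],[0,0,0.4,0,0,0],[0,-0.1,0.6,0,0,0],[0,-0.3,0.6,0,0,0],[0,-0.5,0.6,0,0,0]]' 0.5
python3 -m pendant '[[0,-0.2,0,0,0,0],[0,-0.4,0,0,0,0],[0,-0.6,0,0,0,0],[0,-0.8,0,0,0,0],[0,-1,0,0,0,0]]' 0.5
python3 -m pendant '[[0,-0.2,0,0,0,0],[0,-0.4,0,0,0,0],[0,-0.6,0,0,0,0],[0,-0.7,0,0,0,0],[0,-0.7,0,0,0,0]]' 0.5
cat > look2.py <<'E'
from h import *
import sys
c=shot('top',sys.argv[1] if len(sys.argv)>1 else None)
print(state()['t'],state()['eef_pos'].round(4))
print('lid');blobs(c,.125,.15,(0.42,.73,-.1,.22),300)
P=cloud(c); d=np.hypot(P[...,0]-.5768,P[...,1]-.062)
k=(d<.088)&(d>.03)&(abs(P[...,2]-.139)<.02)
A=np.c_[P[k][:,:2],np.ones(k.sum())]; print('tilt',np.linalg.lstsq(A,P[k][:,2],rcond=None)[0],'z',np.median(P[k][:,2]))
print('knob/handle');blobs(c,.165,.2,(0.42,.73,-.1,.22))
E
python3 look2.py top5.png
```

```text
t: 44.95
eef_pos: [0.5766, 0.0618, 0.1701]
eef_rot: [3.142, 0.003, 0.001]
contact_force: [-0.7, 1.1, 1.2]
opening: 0.0468
finger_force: 0.0
t: 45.45
eef_pos: [0.5782, -0.0137, 0.2628]
eef_rot: [3.141, -0.004, 0.002]
contact_force: [1.4, -0.9, -0.1]
opening: 0.0469
finger_force: 0.0
t: 45.95
eef_pos: [0.5774, -0.1645, 0.2613]
eef_rot: [3.141, -0.001, 0.001]
contact_force: [-0.4, -0.8, 0.1]
opening: 0.0471
finger_force: 0.0
t: 46.45
eef_pos: [0.5773, -0.2699, 0.2605]
eef_rot: [3.141, 0.0, -0.002]
contact_force: [0.1, 0.4, 0.1]
opening: 0.0467
finger_force: 0.0
46.5 [ 0.5773 -0.2682  0.2607]
lid
px [267. 245.] n 6733 xyz circ [0.5758 0.0622 0.1383] mean [0.5762 0.062  0.1383] rpx 47.6 rgb [200 206 210] rect [91. 94. 90.]
tilt [-0.00177273  0.00030935  0.13933708] z 0.1383489546723624
knob/handle
px [265. 241.] n 160 xyz circ [0.5754 0.0613 0.1837] mean [0.5756 0.062  0.1825] rpx 7.3 rgb [68 71 73] rect [14. 13. 90.]
px [247. 297.] n 125 xyz circ [0.4685 0.094  0.1886] mean [0.4686 0.0939 0.1868] rpx 6.5 rgb [55 57 60] rect [11. 12. 90.]
```

View pics/top5.png

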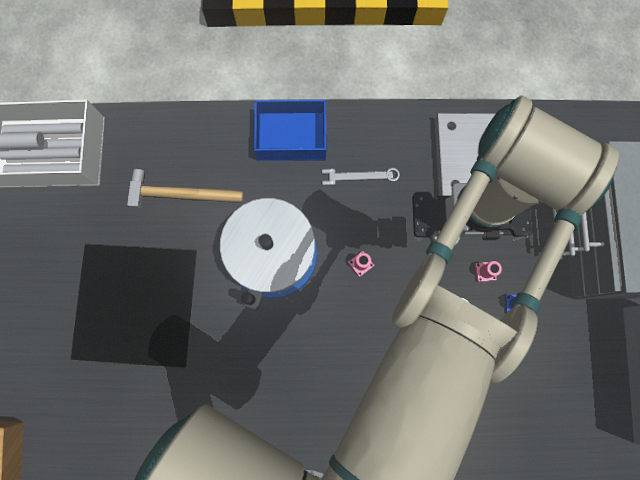

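The lid sits flush (z 0.138, tilt about 0.1°) at (267,245), and the handle is at (247,297). I go to the handle next.

```bash
python3 -m pendant '[[-0.07,0.2,0,0,0,0],[-0.14,0.4,0,0,0,0],[-0.21,0.6,0,0,0,0],[-0.28,0.8,0,0,0,0],[-0.35,1,0,0,0,0]]' 0.5
python3 -m pendant '[[-0.07,0.2,0,0,0,0],[-0.14,0.4,0,0,0,0],[-0.21,0.6,0,0,0,0],[-0.28,0.8,0,0,0,0],[-0.35,1,0,0,0,0]]' 0.5
python3 -m pendant '[[-0.04,0.2,0,0,0,0],[-0.04,0.4,0,0,0,0],[-0.04,0.42,0,0,0,0],[-0.04,0.42,0,0,0,0],[-0.04,0.42,0,0,0,0]]' 0.5
```

```text
t: 47.0
eef_pos: [0.5239, -0.115, 0.2611]
eef_rot: [-3.141, -0.0, 0.002]
contact_force: [0.4, 0.1, -0.3]
opening: 0.0469
finger_force: 0.0
t: 47.5
eef_pos: [0.4708, 0.0346, 0.2612]
eef_rot: [-3.141, -0.0, 0.002]
contact_force: [0.4, -0.6, 0.4]
opening: 0.0469
finger_force: 0.0
t: 48.0
eef_pos: [0.466, 0.0946, 0.2609]
eef_rot: [3.141, 0.0, 0.001]
contact_force: [-0.5, -0.1, 1.2]
opening: 0.0468
finger_force: 0.0
```

```bash
python3 -m pendant '[[0.01,0,-0.1,0,0,0],[0.01,0,-0.2,0,0,0],[0.01,0,-0.3,0,0,0],[0.01,0,-0.4,0,0,0],[0.01,0,-0.4,0,0,0]]' 0.5
python3 -m pendant '[[0,0,-0.1,0,0,0],[0,0,-0.2,0,0,0],[0,0,-0.28,0,0,0],[0,0,-0.28,0,0,0],[0,0,-0.28,0,0,0]]' 0.5
```

```text
t: 48.5
eef_pos: [0.4663, 0.0936, 0.1989]
eef_rot: [3.141, 0.005, -0.001]
contact_force: [-0.1, -0.5, 0.4]
opening: 0.047
finger_force: 0.0
t: 49.0
eef_pos: [0.4682, 0.0945, 0.1592]
eef_rot: [3.142, -0.0, 0.0]
contact_force: [0.2, -0.1, 0.8]
opening: 0.047
finger_force: 0.0
```

```bash
python3 -m pendant '[[0,0,-0.02,0,0,0],[0,0,-0.04,0,0,0],[0,0,-0.04,0,0,0],[0,0,-0.04,0,0,0],[0,0,-0.04,0,0,0]]' 0.5
python3 -m pendant '[[0,0,0,0,0,0],[0,0,0,0,0,0],[0,0,0,0,0,0],[0,0,0,0,0,0],[0,0,0,0,0,0]]' 0
python3 -m pendant '[[0,0,0,0,0,0],[0,0,0,0,0,0],[0,0,0,0,0,0],[0,0,0,0,0,0],[0,0,0,0,0,0]]' 0
python3 - <<'E'
import numpy as np
from rig import state
s=state();print(s['eef_pos'],s['contact_force'])
p=s['eef_pos'][:2]; ax=np.array([.577,.0622]); d=p-ax; print(np.hypot(*d)); a0=np.arctan2(d[1],d[0]); print(np.degrees(a0))
# 9 deg rows, cw/ccw: ccw, 45 deg per call, in pendant units, nominal radius .115
for k in range(9):
    a=a0+np.radians(45*k)
    print(k,[[round(float(v),3) for v in .115*np.array([np.cos(a+b)-np.cos(a),np.sin(a+b)-np.sin(a)])/.15] for b in np.radians([9,18,27,36,45])])
E
```

```text
t: 49.5
eef_pos: [0.4679, 0.0948, 0.1529]
eef_rot: [3.142, -0.0, 0.001]
contact_force: [0.3, 0.2, 0.1]
opening: 0.0467
finger_force: 0.0
t: 50.0
eef_pos: [0.4679, 0.0946, 0.1529]
eef_rot: [3.141, -0.0, 0.001]
contact_force: [-0.3, -0.5, 1.3]
opening: 0.0211
finger_force: 30.0
t: 50.5
eef_pos: [0.4679, 0.0946, 0.1528]
eef_rot: [3.141, -0.0, 0.001]
contact_force: [0.4, -2.2, 0.7]
opening: 0.0216
finger_force: 30.0
[0.46790169 0.09463364 0.15280331] [ 0.40131127 -2.23068222  0.69545773]
0.11381732427109427
163.44340604447103
0 [[-0.025, -0.118], [-0.032, -0.238], [-0.019, -0.357], [0.012, -0.474], [0.061, -0.584]]
1 [[0.065, -0.101], [0.146, -0.19], [0.239, -0.266], [0.343, -0.326], [0.456, -0.37]]
2 [[0.118, -0.025], [0.238, -0.032], [0.357, -0.019], [0.474, 0.012], [0.584, 0.061]]
3 [[0.101, 0.065], [0.19, 0.146], [0.266, 0.239], [0.326, 0.343], [0.37, 0.456]]
4 [[0.025, 0.118], [0.032, 0.238], [0.019, 0.357], [-0.012, 0.474], [-0.061, 0.584]]
5 [[-0.065, 0.101], [-0.146, 0.19], [-0.239, 0.266], [-0.343, 0.326], [-0.456, 0.37]]
6 [[-0.118, 0.025], [-0.238, 0.032], [-0.357, 0.019], [-0.474, -0.012], [-0.584, -0.061]]
7 [[-0.101, -0.065], [-0.19, -0.146], [-0.266, -0.239], [-0.326, -0.343], [-0.37, -0.456]]
8 [[-0.025, -0.118], [-0.032, -0.238], [-0.019, -0.357], [0.012, -0.474], [0.061, -0.584]]
```

```bash
cat > arc.py <<'E'
import numpy as np,sys
from rig import state
s=state(); p=s['eef_pos'][:2]; ax=np.array([.577,.0622]); d=p-ax; a=np.arctan2(d[1],d[0])
R=.1138; u=d/np.hypot(*d); f=s['contact_force'][:2]
print('r %.4f ang %.1f Frad %.1f Ftan %.1f'%(np.hypot(*d),np.degrees(a),f@u,f@[-u[1],u[0]]),s['opening'],'z',s['eef_pos'][2].round(4))
for k in range(3):   # each: 36 deg in 4 rows, then one hold row; first starts from the measured place
    b0=a+np.radians(36*k); st=p if k==0 else ax+R*np.array([np.cos(b0),np.sin(b0)])
    print([[round(float(v),2) for v in (ax+R*np.array([np.cos(b0+b),np.sin(b0+b)])-st)/.15] for b in np.radians([9,18,27,36])])
E
python3 -m pendant '[[-0.025,-0.118,0,0,0,0],[-0.032,-0.238,0,0,0,0],[-0.019,-0.357,0,0,0,0],[0.012,-0.474,0,0,0,0],[0.012,-0.474,0,0,0,0]]' 0
python3 arc.py
```

```text
t: 51.0
eef_pos: [0.4702, 0.0221, 0.1528]
eef_rot: [3.14, -0.001, -0.001]
contact_force: [0.8, -3.0, 0.2]
opening: 0.0214
finger_force: 30.0
r 0.1141 ang -159.4 Frad 0.3 Ftan 3.0 0.02136201719298082 z 0.1528
[[0.05, -0.11], [0.12, -0.21], [0.2, -0.29], [0.29, -0.37]]
[[0.1, -0.06], [0.22, -0.1], [0.33, -0.12], [0.45, -0.12]]
[[0.12, 0.01], [0.23, 0.05], [0.34, 0.1], [0.44, 0.17]]
```

Turned 37° with about 3 N tangential force and almost no radial force, as expected.

```bash
python3 -m pendant '[[0.05,-0.11,0,0,0,0],[0.12,-0.21,0,0,0,0],[0.2,-0.29,0,0,0,0],[0.29,-0.37,0,0,0,0],[0.29,-0.37,0,0,0,0]]' 0
python3 -m pendant '[[0.1,-0.06,0,0,0,0],[0.22,-0.1,0,0,0,0],[0.33,-0.12,0,0,0,0],[0.45,-0.12,0,0,0,0],[0.45,-0.12,0,0,0,0]]' 0
python3 arc.py
```

```text
t: 51.5
eef_pos: [0.5159, -0.0348, 0.1528]
eef_rot: [3.138, -0.003, -0.0]
contact_force: [0.5, -5.7, 1.6]
opening: 0.0219
finger_force: 30.0
t: 52.0
eef_pos: [0.5846, -0.0528, 0.1529]
eef_rot: [3.136, -0.005, 0.001]
contact_force: [2.9, -7.6, -1.5]
opening: 0.022
finger_force: 30.0
r 0.1153 ang -86.2 Frad 7.8 Ftan 2.4 0.021958620511003196 z 0.1529
[[0.12, 0.03], [0.23, 0.06], [0.34, 0.12], [0.43, 0.18]]
[[0.09, 0.08], [0.16, 0.18], [0.21, 0.28], [0.25, 0.4]]
[[0.02, 0.12], [0.02, 0.24], [0.0, 0.35], [-0.03, 0.47]]
```

```bash
python3 -m pendant '[[0.12,0.02,0,0,0,0],[0.23,0.05,0,0,0,0],[0.34,0.1,0,0,0,0],[0.43,0.17,0,0,0,0],[0.43,0.17,0,0,0,0]]' 0
python3 -m pendant '[[0.09,0.08,0,0,0,0],[0.16,0.18,0,0,0,0],[0.21,0.28,0,0,0,0],[0.25,0.4,0,0,0,0],[0.25,0.4,0,0,0,0]]' 0
python3 arc.py
```

```text
t: 52.5
eef_pos: [0.6517, -0.0264, 0.1529]
eef_rot: [3.136, -0.011, 0.001]
contact_force: [8.1, -7.3, -3.3]
opening: 0.0217
finger_force: 30.0
t: 53.0
eef_pos: [0.6902, 0.0375, 0.1529]
eef_rot: [-3.141, -0.015, 0.002]
contact_force: [12.7, 0.1, -4.8]
opening: 0.0213
finger_force: 30.0
r 0.1159 ang -12.3 Frad 12.4 Ftan 2.8 0.021328389188825847 z 0.1529
[[0.0, 0.12], [-0.0, 0.24], [-0.02, 0.36], [-0.06, 0.47]]
[[-0.06, 0.1], [-0.13, 0.2], [-0.21, 0.28], [-0.31, 0.35]]
[[-0.11, 0.05], [-0.22, 0.09], [-0.34, 0.1], [-0.46, 0.1]]
```

```bash
sed -i 's/\[.577,.0622\]/[.5785,.0622]/; s/R=.1138/R=.115/' arc.py; python3 arc.py
```

```text
r 0.1144 ang -12.5 Frad 12.4 Ftan 2.8 0.021328389188825847 z 0.1529
[[0.02, 0.12], [0.02, 0.24], [-0.0, 0.36], [-0.04, 0.47]]
[[-0.06, 0.11], [-0.13, 0.2], [-0.22, 0.29], [-0.31, 0.35]]
[[-0.11, 0.05], [-0.22, 0.09], [-0.34, 0.1], [-0.46, 0.1]]
```

```bash
python3 -m pendant '[[0.02,0.12,0,0,0,0],[0.02,0.24,0,0,0,0],[0,0.36,0,0,0,0],[-0.04,0.47,0,0,0,0],[-0.04,0.47,0,0,0,0]]' 0
python3 arc.py
```

```text
t: 53.5
eef_pos: [0.6814, 0.1119, 0.1529]
eef_rot: [-3.134, -0.011, 0.002]
contact_force: [8.5, 7.7, -3.3]
opening: 0.0218
finger_force: 30.0
r 0.1142 ang 25.8 Frad 11.0 Ftan 3.2 0.02175414497888958 z 0.1529
[[-0.06, 0.11], [-0.13, 0.2], [-0.22, 0.28], [-0.32, 0.34]]
[[-0.11, 0.05], [-0.23, 0.08], [-0.35, 0.09], [-0.47, 0.08]]
[[-0.12, -0.03], [-0.23, -0.07], [-0.33, -0.13], [-0.43, -0.21]]
```

```bash
python3 -m pendant '[[-0.05,0.12,0,0,0,0],[-0.12,0.21,0,0,0,0],[-0.21,0.29,0,0,0,0],[-0.31,0.35,0,0,0,0],[-0.31,0.35,0,0,0,0]]' 0
python3 -m pendant '[[-0.11,0.06,0,0,0,0],[-0.23,0.09,0,0,0,0],[-0.35,0.1,0,0,0,0],[-0.47,0.09,0,0,0,0],[-0.47,0.09,0,0,0,0]]' 0
python3 arc.py
```

```text
t: 54.0
eef_pos: [0.6299, 0.1643, 0.1529]
eef_rot: [-3.134, -0.002, 0.002]
contact_force: [1.2, 7.7, -0.2]
opening: 0.0214
finger_force: 30.0
t: 54.5
eef_pos: [0.5568, 0.1747, 0.1529]
eef_rot: [-3.138, 0.003, 0.001]
contact_force: [-3.2, 4.3, 2.1]
opening: 0.0217
finger_force: 30.0
r 0.1145 ang 100.9 Frad 4.8 Ftan 2.4 0.02167318256611009 z 0.1529
[[-0.12, -0.03], [-0.23, -0.08], [-0.33, -0.15], [-0.42, -0.23]]
[[-0.07, -0.09], [-0.13, -0.2], [-0.18, -0.31], [-0.2, -0.43]]
[[-0.01, -0.12], [0.01, -0.24], [0.04, -0.36], [0.09, -0.47]]
```

```bash
python3 -m pendant '[[-0.12,-0.03,0,0,0,0],[-0.23,-0.08,0,0,0,0],[-0.33,-0.15,0,0,0,0],[-0.42,-0.23,0,0,0,0],[-0.42,-0.23,0,0,0,0]]' 0
python3 -m pendant '[[-0.07,-0.09,0,0,0,0],[-0.13,-0.2,0,0,0,0],[-0.18,-0.31,0,0,0,0],[-0.2,-0.43,0,0,0,0],[-0.2,-0.43,0,0,0,0]]' 0
python3 arc.py
```

```text
t: 55.0
eef_pos: [0.4927, 0.1385, 0.1528]
eef_rot: [-3.139, 0.006, -0.0]
contact_force: [-6.3, 3.2, 6.0]
opening: 0.0216
finger_force: 30.0
t: 55.5
eef_pos: [0.4637, 0.0716, 0.1528]
eef_rot: [3.14, 0.006, -0.0]
contact_force: [-5.8, -0.9, 6.1]
opening: 0.0217
finger_force: 30.0
r 0.1152 ang 175.3 Frad 5.8 Ftan 1.4 0.02169478364168073 z 0.1528
[[0.0, -0.12], [0.02, -0.24], [0.06, -0.35], [0.11, -0.46]]
[[0.07, -0.1], [0.16, -0.18], [0.25, -0.25], [0.36, -0.31]]
[[0.11, -0.04], [0.23, -0.06], [0.35, -0.06], [0.47, -0.04]]
```

```bash
python3 -m pendant '[[-0.01,-0.12,0,0,0,0],[0.01,-0.24,0,0,0,0],[0.05,-0.35,0,0,0,0],[0.1,-0.46,0,0,0,0],[0.1,-0.46,0,0,0,0]]' 0
python3 -m pendant '[[0,0,0,0,0,0],[0,0,0,0,0,0],[0,0,0,0,0,0],[0,0,0,0,0,0],[0,0,0,0,0,0]]' 0.45
python3 -m pendant '[[0,0,0.1,0,0,0],[0,0,0.25,0,0,0],[0,0,0.4,0,0,0],[0,0,0.55,0,0,0],[0,0,0.7,0,0,0]]' 0.45
python3 -m pendant '[[0,-0.2,0,0,0,0],[0,-0.4,0,0,0,0],[0,-0.6,0,0,0,0],[0,-0.8,0,0,0,0],[0,-1,0,0,0,0]]' 0.5
python3 -m pendant '[[0,-0.2,0,0,0,0],[0,-0.4,0,0,0,0],[0,-0.6,0,0,0,0],[0,-0.8,0,0,0,0],[0,-0.8,0,0,0,0]]' 0.5
python3 look2.py top6.png
```

```text
t: 56.0
eef_pos: [0.4809, 0.0007, 0.1528]
eef_rot: [3.137, 0.004, 0.0]
contact_force: [-4.7, -6.2, 4.6]
opening: 0.0214
finger_force: 30.0
t: 56.5
eef_pos: [0.4818, 0.0045, 0.1527]
eef_rot: [-3.141, -0.0, 0.001]
contact_force: [-0.0, 0.5, -0.4]
opening: 0.0421
finger_force: 0.0
t: 57.0
eef_pos: [0.4815, 0.0044, 0.2587]
eef_rot: [-3.142, -0.0, 0.001]
contact_force: [0.5, 0.3, 0.4]
opening: 0.0421
finger_force: 0.0
t: 57.5
eef_pos: [0.4816, -0.1468, 0.2578]
eef_rot: [3.142, -0.0, 0.001]
contact_force: [-0.1, 0.7, -0.1]
opening: 0.0473
finger_force: 0.0
t: 58.0
eef_pos: [0.4818, -0.2691, 0.2572]
eef_rot: [3.14, 0.0, -0.002]
contact_force: [0.2, 0.2, -0.1]
opening: 0.0472
finger_force: 0.0
58.05 [ 0.4816 -0.2669  0.2573]
lid
px [267. 245.] n 6743 xyz circ [0.5757 0.0617 0.1383] mean [0.5765 0.0615 0.1383] rpx 47.6 rgb [214 220 224] rect [93.9 93.  26.6]
tilt [-0.00118867  0.00121926  0.13893268] z 0.1383265422248362
knob/handle
px [265. 241.] n 156 xyz circ [0.5757 0.0609 0.1836] mean [0.5756 0.061  0.1824] rpx 7.2 rgb [70 72 75] rect [14.1 12.7 45. ]
px [296. 290.] n 104 xyz circ [0.4807 0.0018 0.1891] mean [0.4803 0.0015 0.1881] rpx 5.9 rgb [60 63 65] rect [10.7 11.2 63.4]
```

View pics/top6.png

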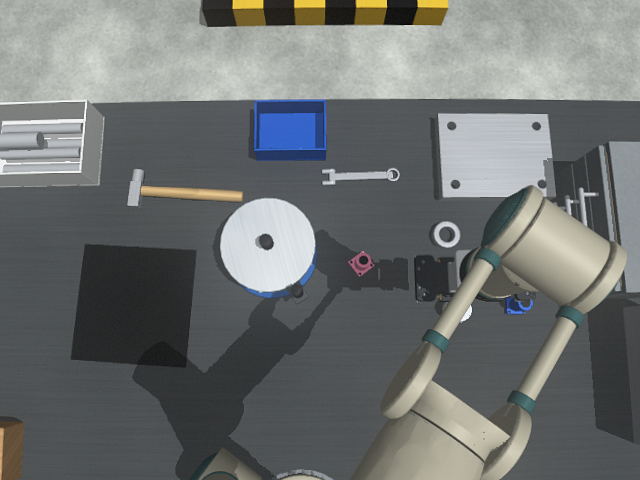

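The lid is still flush at (267,245). The handle is now at (296,290), a full turn plus about 48° from where it began. Next I take the lid off for the last time.

```bash
python3 -m pendant '[[0.06,0.2,0,0,0,0],[0.12,0.4,0,0,0,0],[0.18,0.6,0,0,0,0],[0.24,0.8,0,0,0,0],[0.3,1,0,0,0,0]]' 0.5
python3 -m pendant '[[0.06,0.2,0,0,0,0],[0.12,0.4,0,0,0,0],[0.18,0.6,0,0,0,0],[0.24,0.8,0,0,0,0],[0.3,1,0,0,0,0]]' 0.5
python3 -m pendant '[[0.03,0.16,0,0,0,0],[0.03,0.16,0,0,0,0],[0.03,0.16,-0.1,0,0,0],[0.03,0.16,-0.2,0,0,0],[0.03,0.16,-0.2,0,0,0]]' 0.5
```

```text
t: 58.55
eef_pos: [0.5264, -0.1129, 0.258]
eef_rot: [-3.141, -0.0, 0.002]
contact_force: [0.6, 0.3, 0.2]
opening: 0.0473
finger_force: 0.0
t: 59.05
eef_pos: [0.571, 0.0371, 0.258]
eef_rot: [-3.141, 0.0, 0.002]
contact_force: [0.2, 0.5, 0.5]
opening: 0.0473
finger_force: 0.0
t: 59.55
eef_pos: [0.5739, 0.0584, 0.2259]
eef_rot: [3.141, 0.005, 0.001]
contact_force: [-1.0, -0.1, -0.1]
opening: 0.047
finger_force: 0.0
```

```bash
python3 -m pendant '[[0.015,0.02,0,0,0,0],[0.015,0.02,-0.1,0,0,0],[0.015,0.02,-0.2,0,0,0],[0.015,0.02,-0.3,0,0,0],[0.015,0.02,-0.3,0,0,0]]' 0.5
python3 -m pendant '[[0,0,-0.05,0,0,0],[0,0,-0.1,0,0,0],[0,0,-0.12,0,0,0],[0,0,-0.12,0,0,0],[0,0,-0.12,0,0,0]]' 0.5
```

```text
t: 60.05
eef_pos: [0.5775, 0.0612, 0.1819]
eef_rot: [-3.142, 0.003, 0.001]
contact_force: [-0.6, 1.7, -0.3]
opening: 0.0467
finger_force: 0.0
t: 60.55
eef_pos: [0.5786, 0.0612, 0.165]
eef_rot: [3.142, -0.0, 0.001]
contact_force: [-0.3, 0.2, 0.1]
opening: 0.0472
finger_force: 0.0
```

```bash
python3 -m pendant '[[-0.01,0,-0.05,0,0,0],[-0.01,0,-0.1,0,0,0],[-0.01,0,-0.105,0,0,0],[-0.01,0,-0.105,0,0,0],[-0.01,0,-0.105,0,0,0]]' 0.5
python3 -m pendant '[[0,0,0,0,0,0],[0,0,0,0,0,0],[0,0,0,0,0,0],[0,0,0,0,0,0],[0,0,0,0,0,0]]' 0
python3 -m pendant '[[0,0,0,0,0,0],[0,0,0.05,0,0,0],[0,0,0.1,0,0,0],[0,0,0.15,0,0,0],[0,0,0.2,0,0,0]]' 0
python3 -m pendant '[[0,0,0.12,0,0,0],[0,0,0.24,0,0,0],[0,0,0.36,0,0,0],[0,0,0.48,0,0,0],[0,0,0.54,0,0,0]]' 0
```

```text
t: 61.05
eef_pos: [0.577, 0.0612, 0.1491]
eef_rot: [3.142, -0.0, 0.001]
contact_force: [0.5, -0.1, 0.5]
opening: 0.0471
finger_force: 0.0
t: 61.55
eef_pos: [0.577, 0.0611, 0.1492]
eef_rot: [3.141, -0.0, 0.001]
contact_force: [-0.4, -0.3, 0.2]
opening: 0.0254
finger_force: 30.0
t: 62.05
eef_pos: [0.5768, 0.0612, 0.1796]
eef_rot: [3.142, 0.0, 0.001]
contact_force: [-0.5, 1.1, -4.7]
opening: 0.0255
finger_force: 30.0
t: 62.55
eef_pos: [0.5776, 0.0612, 0.2622]
eef_rot: [3.141, -0.003, 0.001]
contact_force: [-0.3, -0.4, -3.4]
opening: 0.0254
finger_force: 30.0
```

```bash
python3 -m pendant '[[-0.05,0.12,0,0,0,0],[-0.1,0.3,0,0,0,0],[-0.18,0.5,0,0,0,0],[-0.25,0.7,0,0,0,0],[-0.3,0.9,0,0,0,0]]' 0
python3 -m pendant '[[-0.08,0.2,0,0,0,0],[-0.16,0.4,0,0,0,0],[-0.25,0.6,0,0,0,0],[-0.33,0.8,0,0,0,0],[-0.4,0.95,0,0,0,0]]' 0
python3 -m pendant '[[0,0.1,-0.1,0,0,0],[0,0.2,-0.3,0,0,0],[0,0.22,-0.5,0,0,0],[0,0.22,-0.7,0,0,0],[0,0.22,-0.8,0,0,0]]' 0
```

```text
t: 63.05
eef_pos: [0.5308, 0.1971, 0.2599]
eef_rot: [3.141, 0.001, 0.001]
contact_force: [1.0, 0.7, -3.9]
opening: 0.0253
finger_force: 30.0
t: 63.55
eef_pos: [0.4707, 0.3404, 0.2598]
eef_rot: [-3.141, 0.001, 0.002]
contact_force: [0.0, -0.9, -3.7]
opening: 0.0257
finger_force: 30.0
t: 64.05
eef_pos: [0.4703, 0.3701, 0.1355]
eef_rot: [3.137, 0.005, 0.001]
contact_force: [0.4, 0.2, -3.8]
opening: 0.0252
finger_force: 30.0
```

```bash
python3 -m pendant '[[0,0,-0.15,0,0,0],[0,0,-0.3,0,0,0],[0,0,-0.45,0,0,0],[0,0,-0.55,0,0,0],[0,0,-0.6,0,0,0]]' 0
python3 -m pendant '[[0,0,-0.03,0,0,0],[0,0,-0.06,0,0,0],[0,0,-0.08,0,0,0],[0,0,-0.09,0,0,0],[0,0,-0.09,0,0,0]]' 0
```

```text
t: 64.55
eef_pos: [0.471, 0.3702, 0.0472]
eef_rot: [3.139, 0.004, 0.0]
contact_force: [-1.1, -0.5, -3.5]
opening: 0.0251
finger_force: 30.0
t: 65.05
eef_pos: [0.472, 0.3718, 0.0368]
eef_rot: [-3.141, -0.0, 0.001]
contact_force: [-0.4, 0.1, -4.1]
opening: 0.0255
finger_force: 30.0
```

```bash
python3 -m pendant '[[0,0,-0.02,0,0,0],[0,0,-0.04,0,0,0],[0,0,-0.05,0,0,0],[0,0,-0.05,0,0,0],[0,0,-0.05,0,0,0]]' 0
python3 -m pendant '[[0,0,-0.005,0,0,0],[0,0,-0.01,0,0,0],[0,0,-0.015,0,0,0],[0,0,-0.015,0,0,0],[0,0,-0.015,0,0,0]]' 0
```

```text
t: 65.55
eef_pos: [0.4719, 0.3717, 0.029]
eef_rot: [3.142, 0.0, 0.001]
contact_force: [-0.2, -0.2, -3.5]
opening: 0.0254
finger_force: 30.0
t: 66.05
eef_pos: [0.4721, 0.3718, 0.0282]
eef_rot: [-3.141, -0.001, 0.001]
contact_force: [-2.5, -1.6, 5.5]
opening: 0.0253
finger_force: 30.0
```

```bash
python3 -m pendant '[[0,0,0,0,0,0],[0,0,0,0,0,0],[0,0,0,0,0,0],[0,0,0.1,0,0,0],[0,0,0.3,0,0,0]]' 0.5
python3 -m pendant '[[0,0,0.2,0,0,0],[0,0,0.5,0,0,0],[0,-0.2,0.8,0,0,0],[0,-0.4,1,0,0,0],[0,-0.7,1,0,0,0]]'
python3 -m pendant '[[0,-0.2,0.2,0,0,0],[0,-0.4,0.3,0,0,0],[0,-0.6,0.3,0,0,0],[0,-0.8,0.3,0,0,0],[0,-1,0.3,0,0,0]]'
python3 -m pendant '[[0,-0.2,0,0,0,0],[0,-0.4,0,0,0,0],[0,-0.6,0,0,0,0],[0,-0.8,0,0,0,0],[0,-1,0,0,0,0]]'
python3 -m pendant '[[0,-0.2,0,0,0,0],[0,-0.4,0,0,0,0],[0,-0.6,0,0,0,0],[0,-0.8,0,0,0,0],[0,-1,0,0,0,0]]'
python3 -m pendant '[[0,0,0,0,0,0],[0,0,0,0,0,0],[0,0,0,0,0,0],[0,0,0,0,0,0],[0,0,0,0,0,0]]'
python3 look.py top7.png
```

```text
t: 66.55
eef_pos: [0.4702, 0.3706, 0.0698]
eef_rot: [3.138, 0.005, 0.001]
contact_force: [-0.4, -0.4, 0.6]
opening: 0.0473
finger_force: 0.0
t: 67.05
eef_pos: [0.4751, 0.2681, 0.227]
eef_rot: [-3.137, -0.011, 0.003]
contact_force: [0.7, -0.8, 1.2]
opening: 0.0468
finger_force: 0.0
t: 67.55
eef_pos: [0.4718, 0.1155, 0.267]
eef_rot: [3.142, -0.001, 0.001]
contact_force: [-0.4, -0.2, 0.6]
opening: 0.0473
finger_force: 0.0
t: 68.05
eef_pos: [0.4718, -0.0346, 0.2668]
eef_rot: [3.141, -0.0, 0.001]
contact_force: [0.5, 0.3, 0.7]
opening: 0.0472
finger_force: 0.0
t: 68.55
eef_pos: [0.4718, -0.1846, 0.2667]
eef_rot: [3.141, -0.0, 0.001]
contact_force: [0.2, 0.1, -0.0]
opening: 0.0469
finger_force: 0.0
t: 69.05
eef_pos: [0.4719, -0.1824, 0.2669]
eef_rot: [3.142, -0.0, 0.002]
contact_force: [0.2, -0.1, 0.1]
opening: 0.0469
finger_force: 0.0
69.1 [ 0.4719 -0.1825  0.2669]
bush tops
px [363. 260.] n 107 xyz circ [ 0.5528 -0.1343  0.0645] mean [ 0.5578 -0.1341  0.0645] rpx 7.5 rgb [140  98 115] rect [ 9.3 14.7 77.9]
px [528. 306.] n 44 xyz circ [ 0.4531 -0.4818  0.0642] mean [ 0.451  -0.4841  0.06
[... 660 characters left out ...]
 0.115  0.1066] rpx 18.2 rgb [90 92 94] rect [ 6.6 36.4 51.1]
px [293. 220.] n 60 xyz circ [0.6329 0.0113 0.1055] mean [0.6423 0.0126 0.1052] rpx 19.1 rgb [73 75 77] rect [38.2  5.5 41.6]
px [252. 233.] n 197 xyz circ [0.6064 0.0954 0.1075] mean [0.6069 0.0954 0.1069] rpx 8.1 rgb [115 118 121] rect [15. 15. 90.]
px [287. 240.] n 192 xyz circ [0.5906 0.0229 0.1076] mean [0.5908 0.0232 0.1073] rpx 8.0 rgb [87 89 92] rect [16. 14. 90.]
px [264. 266.] n 194 xyz circ [0.538  0.0702 0.1074] mean [0.5387 0.0699 0.1072] rpx 8.0 rgb [113 115 119] rect [15.7 14.3 26.6]
px [298. 273.] n 63 xyz circ [5.232e-01 5.000e-04 1.015e-01] mean [0.5119 0.0019 0.1039] rpx 14.5 rgb [74 76 79] rect [ 8.3 29.1 40.8]
```

View pics/top7.png

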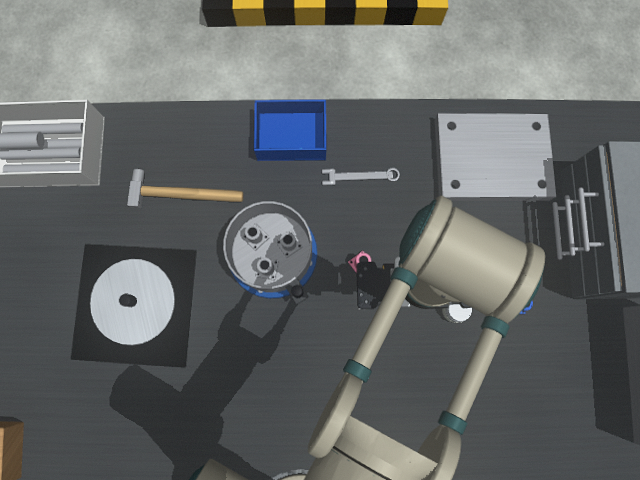

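The lid lies knob-up on the mat at (131,301) and the three bushes stand in the drum, turned with it. Everything visible is undisturbed and the robot is clear, so I hand in.

```bash
python3 -c "
from rig import finish_job
print(finish_job())"
```

```text
the job is handed in; nothing more can be done
None
```

The job is handed in at about 69 s: all three steel bushes are in the drum, the drum turned about 1.13 turns with the lid flush, and the lid is back on the mat knob up. Nothing else looked moved in the pictures.

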